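# Set and lock the air shutter of the wind rig

## Task

Pull the stiff slide shutter on top of the grey air box open by its black grip until the red line on the slide is level with the edge of the blue strap nearest the blower. Then lock it there with the orange-winged quarter-turn clamp: press the head down until you feel it bottom, and only then, without forcing it, turn it a quarter turn clockwise until it catches and stays down. Let go, and leave the tools and parts around it where they are.

Things in the scene. Friction and masses are not known exactly. Their poses are not given: they have to be found in the camera images.
- plenum: The grey air box with its blower, fixed to the bench: box 250 x 180 mm, 100 mm high; origin at the centre of its underside, z up. Its own -x is the way the slide pulls open; the blower (143 mm high) is on its +x end. A blue strap 36 mm wide crosses the slide at own x -38 to -2 mm, top 117 mm above the bench, and carries a round dark boss 41 mm across whose top is 144 mm above the bench.
- gate (a joint): The steel slide shutter (4 mm plate, 210 x 108 mm, top face 105 mm above the bench). Metres pulled open: 0 shut, 0.085 fully open, starts 0 to 0.015. At 0.050 the red line lies exactly level with the strap's rear (+x) edge. It is stiff: about 17 N of sliding friction, and stays where it is left.
- gate_grip (a point): Top centre of the slide's black pull grip, an upright block 10 mm thick along the slide, 56 mm wide across it; its top is 140 mm above the bench, 35 mm above the slide. With the slide shut it is at own x -110 mm of the air box, y 0. Moves with the slide.
- gate_line (a point): Middle of the red line, 3 mm wide, across the top of the slide. Thin black lines stand 10 mm apart beside it.
- strap_edge (a point): Middle of the upper rear (+x) edge of the blue strap, fixed to the air box.
- clamp_head (a point): Top centre of the clamp's orange wing, on its turning axis (vertical, at own x -20 mm, y 0 of the air box). The wing is 44 mm long, 10 mm thick and 26 mm high and stands on a steel collar 28 mm across, 6 mm thick. Released, the wing's top is 192 mm above the bench and the collar's underside 16 mm above the boss. The wing lies along the slide when released and across it when locked.
- clamp_press (a joint): Depth the clamp head is pressed, m: 0 released. A spring resists (3 N at first, 11 to 19 N fully down). It bottoms hard between 0.007 and 0.013, differing from unit to unit, and turns only within 2 mm of the bottom. Over 45 N on the bottom beyond the spring, or a twist before it is down (60 N on a pin 13 mm off axis), spoils it. Caught and let go, it rises 5 mm and stays 0.002 to 0.008 down.
- clamp_turn (a joint): How far the clamp head is turned, rad: 0 released (wing along the slide), grows clockwise seen from above, to a stop at 1.62. Past 1.36 the cam's notch takes the pin when the head is let rise, and it can turn back no more. If let go between, it stays turned but has not caught.
- multimeter: Bystander: grey hand multimeter lying flat, 150 x 74 x 34 mm.
- screwdriver: Bystander: black-handled screwdriver lying flat.
- terminal_block: Bystander: green terminal block, 75 x 46 x 52 mm.
- wash_bottle: Bystander: white bottle with red cap, 64 mm across, 150 mm tall, upright.

How it is judged:
By the outcome, as a careful person would: the job done as asked, in the order asked, and still so for the second after the job is handed in, with the robot touching nothing.
It also fails if it takes over 51 s, if anything falls off the work surface, if the arm or the gripper's body presses on something with over 40 N, if the wrist force passes 120 N, or if a joint passes its speed limit or range.

## Robot

A 7-joint arm with a two-finger parallel gripper is mounted at the origin on the work surface. World frame = base frame: x ahead of the robot, y to its left, z up, the work surface at z = 0. Lengths are in m, angles in degrees, forces in N, time in s.
With the tool pointing down it reaches from about 0.425 to 0.875 m from the base axis. Payload 4.7 kg.
Tool frame: the origin (TCP) lies at the very end of the fingers, on their centre line; the grasp point (between the pads) lies env.tcp_to_grasp behind it (env.tcp_to_grasp is the distance from the TCP to the grasp point, in m); z points along the fingers, x is the direction in which the jaws open and shut, and the axes are right-handed (so a half turn about z gives the same grasp; the last joint's range is limited). The gripper opens to 87 mm and grips with 3 to 60 N. Pads are 19 mm wide; open, the fingers measure 117 mm over their backs; the gripper's body (75 mm by 190 mm) begins 51 mm behind the grasp point.
Start: joints at [-68.062, 18.392, -4.016, 83.108, 1.295, 78.541, -3.26], TCP at [0.234, 0.606, 0.19] pointing down, gripper open.
Joint ranges: [-163.93, 163.93], [-17.29, 119.83], [-79.2, 71.16], [3.27, 140.29], [-89.18, 269.18], [5.43, 117.66], [-154.24, 154.24]. Speed limits (degrees/s): [147.25, 147.25, 180, 180, 180, 180, 180].

## Interface

Orientations are given as [roll, pitch, yaw] about the fixed x, y, z axes, in that order (R = Rz(yaw) Ry(pitch) Rx(roll)).
In Python, from cell import env gives the robot as it stands. The module is installed in compiled form; this text tells all that it offers.
- The arm moves only by the tool send_rows, never from a script. Its argument "steps" is a list of rows, each a list of 3 entries, a list of its own where there are three numbers: the shift along the tool's x, y, z in m, then the turn, a rotation vector about the tool's x, y, z in rad, then the finger opening in m, from 0 to 0.087. A call has exactly 5 rows; each row is the pose to reach, as a shift and turn from the pose commanded when the call began, along the tool's axes at that moment; what a row does not reach only later rows make up. A row lasts 1/12 s, in which the tool goes at most 41.7 mm and 7.16 degrees, less where a joint would pass 70% of its speed; a pose out of reach is approached as far as the arm can. A call with a gripper value outside its range is refused whole. The fingers move at their own pace and stop on an object; "grip_force" is the grip in N (left out, the last holds). Time passes only in rows, so rows that repeat a pose let the fingers close, or fill a call up. It gives the time, the measured TCP pose, the force and the opening at its end, in the units of the state.
- env.get_obs(): the state, without advancing time (a new reading comes with each control period).
- env.read_camera(name): name is "scene" or "top"; returns a dict with "pixels" (400x640x3 uint8, red, green, blue), "fx", "fy", "cx", "cy" (pixels), "k1" (the pictures are not rectified: a ray, as slopes to the right and down, at radius r is drawn at 1 + k1 r^2 times it, then the intrinsics apply), "position" and "rotation" of the camera in the world. Camera axes: x right, y up, looking along -z (the intrinsics and any distortion apply to the point x, -y, -z); pixel columns grow to the right and rows downward; lengths in m; the calibration is good to about 2 mm. A picture is of the moment at which its call begins. There is no depth.
- env.sign_off(): hands the job in, once; it reports no verdict.
The state is a dict: "time_s": time; "qpos": joint angles; "joint_velocities": joint speeds; "effort": joint torques, N m; "tool_pos": TCP position; "tool_rot": TCP orientation; "force": force on the tool from outside, world axes, zero at the start; "wrist_torque": the same for the moment, N m; "grip_width": finger opening in m.
Only numpy, scipy, OpenCV 4.12 (cv2) and the standard library are available. Lean on these libraries where they do the work, as an engineer would, in place of code of your own. Each camera call takes 0.05 s, during which the arm holds its last target.

## Working session

There is one attempt and no reset: what is moved stays moved. The work goes in short steps, Python scripts to look and compute and a tool call to move; the robot and the scene stay as the last step left them, time stands still between calls to the robot, and variables do not carry over. Pictures are saved under pics/ and viewed, and the job is handed in when it is done.

Besides the shell and the picture viewer there is one more tool, called after ">>>" as name(argument=value, ...), one argument or row to a line, values as JSON. send_rows: Moves the arm, as the interface text tells. Its arguments: {"type":"object","properties":{"steps":{"type":"array"},"grip_force":{"type":"number"}},"required":["steps"]}

```bash
mkdir -p pics
cat > h.py <<'E'
import numpy as np, cv2
from cell import env
def shot(n,f):
    c=env.read_camera(n); cv2.imwrite('pics/'+f,c['pixels'][:,:,::-1]); return c
E
python3 - <<'E'
from h import *
o=env.get_obs(); print(o); print(env.tcp_to_grasp)
for n in ('scene','top'):
    c=shot(n,n+'0.png'); print({k:v for k,v in c.items() if k!='pixels'})
E
```

```text
{'time_s': 0.0, 'qpos': array([-68.06063928,  18.4376389 ,  -4.01674011,  83.17480096,
         1.29665067,  78.54162824,  -3.258845  ]), 'joint_velocities': array([ 0.06191953,  0.05571182,  0.07367506,  0.00853859, -0.02018604,
       -0.02175093,  0.01197047]), 'effort': array([ 3.02434291e-04, -4.91294003e+01, -4.03856384e-01, -3.12529135e+01,
       -6.40573818e-02,  4.35344561e-02,  1.59770711e-04]), 'tool_pos': array([0.23415667, 0.60569339, 0.18867875]), 'tool_rot': array([1.79992944e+02, 1.08726249e-01, 6.88730113e+01]), 'force': array([ 0.13765312, -0.00985761, -0.83457819]), 'wrist_torque': array([ 0.00178405,  0.03263359, -0.02515649]), 'grip_width': 0.08693047131073271}
0.0187
{'fx': 400.0038340329442, 'fy': 400.0038340329442, 'cx': 316.77289816777255, 'cy': 198.02546673062582, 'k1': -0.09297805487859545, 'position': array([ 1.24392362, -0.22497516,  0.71805901]), 'rotation': array([50.14117694,  0.57545702, 68.04297093])}
{'fx': 519.1619629597674, 'fy': 519.1619629597674, 'cx': 317.6123534978842, 'cy': 200.9239266359283, 'k1': 0.05146859417352907, 'position': array([0.34523238, 0.0310753 , 1.37789406]), 'rotation': array([ 12.96577275,  -0.18296988, -92.14530353])}
```

View pics/scene0.png

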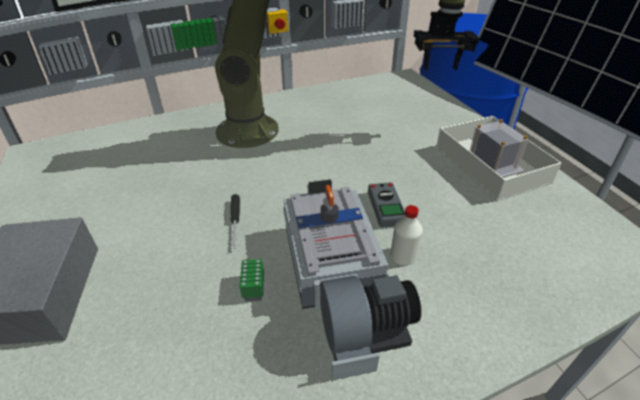

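View pics/top0.png

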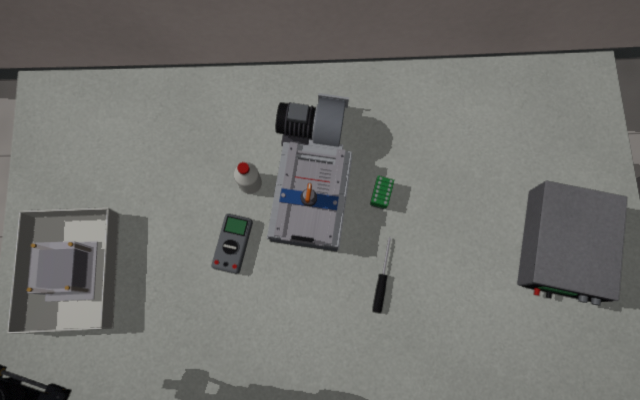

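The scene shows the air box centred near (335,235) with the blower towards the camera. In the top view the box is at about (310,195), with the clamp at (309,193) and the grip at (303,238). I'll enlarge both.

Run:
```python
import cv2
a=cv2.imread('pics/top0.png')[130:260,255:365]; cv2.imwrite('pics/topc.png',cv2.resize(a,None,fx=4.5,fy=4.5,interpolation=cv2.INTER_CUBIC))
a=cv2.imread('pics/scene0.png')[170:310,270:400]; cv2.imwrite('pics/scenec.png',cv2.resize(a,None,fx=4.2,fy=4.2,interpolation=cv2.INTER_CUBIC))
```

```text
(no output)
```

View pics/topc.png

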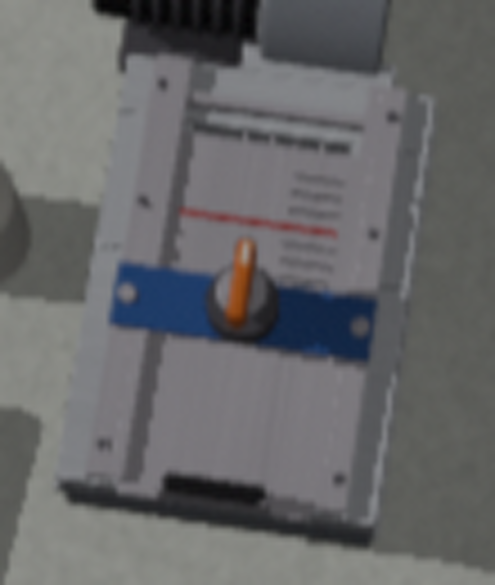

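View pics/scenec.png

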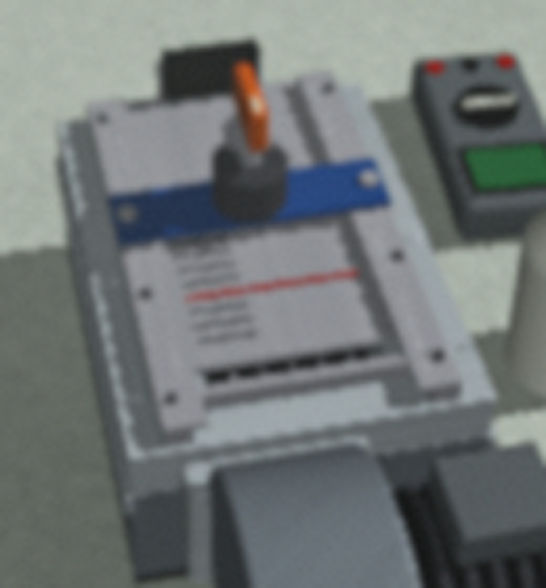

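```bash
cat >> h.py <<'E'
from scipy.spatial.transform import Rotation as R
from scipy.optimize import least_squares
def proj(c,P,dp=0):
    P=np.atleast_2d(P); M=R.from_euler('xyz',c['rotation'],degrees=True).as_matrix()
    q=(P-(c['position']+dp))@M; a=q[:,0]/-q[:,2]; b=-q[:,1]/-q[:,2]; s=1+c['k1']*(a*a+b*b)
    return np.c_[c['cx']+c['fx']*a*s, c['cy']+c['fy']*b*s]
def own2w(p,X):
    x,y,t=p[:3]; X=np.atleast_2d(X); return np.c_[x+np.cos(t)*X[:,0]-np.sin(t)*X[:,1], y+np.sin(t)*X[:,0]+np.cos(t)*X[:,1], X[:,2]]
E
cat > fit.py <<'E'
from h import *
import json
cs={n:env.read_camera(n) for n in ('top','scene')}
T=lambda u,v:(255+u/4.5-.39,130+v/4.5-.39); S=lambda u,v:(270+u/4.2-.38,170+v/4.2-.38)
# params x,y,t,g,yw,rl(half red), rc(centre red y), dpt(3),dps(3)
def model(p):
    g,yw,rl,rc=p[3:7]
    st=[(-.002,yw,.117),(-.038,yw,.117),(-.002,-yw,.117),(-.038,-yw,.117)]
    red=[(.048-g,rc+rl,.105),(.048-g,rc-rl,.105)]
    gr=lambda x:[(-.110-g+x,.028,.14),(-.110-g+x,-.028,.14)]
    wing=[(-.020+.022,0,.192),(-.020-.022,0,.192)]
    return st+red+gr(.005),st+red+gr(.005)
mt=[T(121,263),T(110,322),T(377,296),T(372,358),T(180,210),T(337,233),T(165,475),T(265,488)]
ms=[S(390,205),S(382,160),S(118,243),S(110,198),S(358,272),S(187,298),S(257,40),S(160,52)]
def res(p):
    a,b=model(p)
    r=np.r_[(proj(cs['top'],own2w(p,a),p[7:10])-mt).ravel(),(proj(cs['scene'],own2w(p,b),p[10:13])-ms).ravel()]
    return np.r_[r,p[7:13]/.0015]
f=least_squares(res,[.6,.03,-.1,.01,.05,.03,0]+[0]*6,x_scale=[.01]*13)
p=f.x; print(np.round(p,4),np.degrees(p[2])); print(np.round(f.fun[:32].reshape(-1,2),1).tolist())
J=np.linalg.inv(f.jac.T@f.jac); print('sd',np.sqrt(np.diag(J))[:4]*.5)
for n,X in dict(grip=(-.110-p[3],0,.14),clamp=(-.02,0,.192)).items(): print(n,own2w(p,X))
for k,n in enumerate(('top','scene')):
    im=cs[n]['pixels'][:,:,::-1].copy(); im=cv2.resize(im,None,fx=4,fy=4,interpolation=cv2.INTER_CUBIC)
    X=model(p)[k]+[(.002,0,.192),(-.042,0,.192),(-.020,.0205,.144),(-.020,-.0205,.144),(-.125,.09,.1),(-.125,-.09,.1),(.125,.09,.1),(.125,-.09,.1)]
    for u,v in proj(cs[n],own2w(p,X),p[7+3*k:10+3*k]): cv2.circle(im,(int(4*u+1.5),int(4*v+1.5)),4,(0,255,0),1)
    o=(250,130) if k==0 else (265,165)
    cv2.imwrite(f'pics/fit_{n}.png',im[o[1]*4:o[1]*4+560,o[0]*4:o[0]*4+540])
json.dump(list(p),open('fit.json','w'))
E
python3 fit.py
```

```text
[ 6.642e-01  3.490e-02 -1.824e-01  1.650e-02  7.310e-02  4.480e-02
  2.000e-04  9.000e-04  8.000e-04  2.000e-04 -9.000e-04 -8.000e-04
  1.000e-04] -10.451833473233991
[[-0.4, -1.1], [-0.3, -0.4], [0.4, -0.2], [-0.4, -0.1], [-0.2, 0.8], [-0.2, 0.6], [-0.3, -0.5], [0.5, -0.0], [0.7, -0.7], [-1.9, -0.5], [0.2, -0.1], [-0.5, -0.4], [-0.2, -0.4], [-0.1, -0.3], [0.4, 0.9], [0.4, 1.1]]
sd [0.00078783 0.00069712 0.00458862 0.00070607]
grip [[0.53981862 0.05788426 0.14      ]]
clamp [[0.64453395 0.03856746 0.192     ]]
```

View pics/fit_top.png

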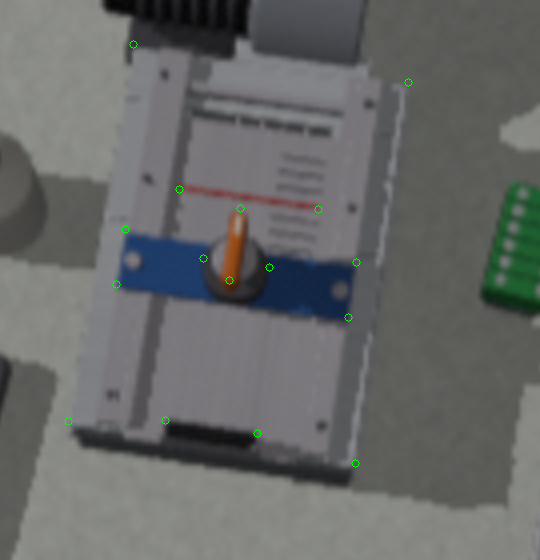

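View pics/fit_scene.png

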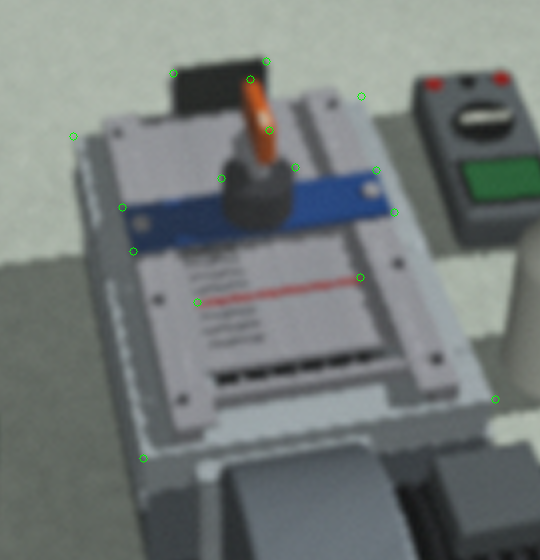

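```bash
cat > fit2.py <<'E'
from h import *
import json,sys
def cross(v,thr):  # subpixel first and last threshold crossing
    i=np.where(v>thr)[0]
    if len(i)==0: return None
    a,b=i[0],i[-1]
    if a==0 or b==len(v)-1: return None
    return a-(v[a]-thr)/(v[a]-v[a-1]), b+(v[b]-thr)/(v[b]-v[b+1])
def measure(cs):
    M={}
    for n,(x0,x1,y0,y1),bc,bosscols in (('top',(270,350,160,225),None,(296,324)),('scene',(285,375,195,260),None,(314,342))):
        a=cs[n]['pixels'].astype(float); 
        b=a[:,:,2]-a[:,:,0]; r=a[:,:,0]-.5*(a[:,:,1]+a[:,:,2])
        B=b[y0:y1,x0:x1]; thr=np.percentile(B,97)*.5
        up=[];lo=[]
        for j in range(B.shape[1]):
            if bosscols[0]<=x0+j<=bosscols[1]: continue
            c=cross(B[:,j],thr)
            if c and c[1]-c[0]>5.5: up.append((x0+j,y0+c[0])); lo.append((x0+j,y0+c[1]))
        le=[];ri=[]
        for i in range(B.shape[0]):
            c=cross(B[i],thr)
            if c and c[1]-c[0]>50: le.append((x0+c[0],y0+i)); ri.append((x0+c[1],y0+i))
        rd=[]
        RR=r[y0-20:y1,x0:x1].copy()
        for j in range(RR.shape[1]):
            if bosscols[0]-3<=x0+j<=bosscols[1]+3: continue
            k=RR[:,j].argmax()
            if RR[k,j]>12 and 2<k<len(RR)-3:
                w=np.clip(RR[k-2:k+3,j],0,None); rd.append((x0+j,y0-20+k-2+(w*np.arange(5)).sum()/w.sum()))
        M[n]=dict(up=np.array(up)[2:-2],lo=np.array(lo)[2:-2],le=np.array(le),ri=np.array(ri),rd=np.array(rd)[1:-1])
    return M
def linedist(c,p,dp,A,Bp,pts):
    q=proj(c,own2w(p,[A,Bp]),dp); d=q[1]-q[0]; d/=np.linalg.norm(d); return (pts-q[0])@np.array([-d[1],d[0]])
def res(p,cs,M,split=False):
    g,yw=p[3:5]; out={}
    for k,n in enumerate(('top','scene')):
        c=cs[n];m=M[n];dp=p[5+3*k:8+3*k]; L=lambda A,B,pts:linedist(c,p,dp,A,B,pts)
        re=((-.002,yw,.117),(-.002,-yw,.117)); fe=((-.038,yw,.117),(-.038,-yw,.117))
        out[n+'_rear']=L(*re,m['up' if n=='top' else 'lo'])
        out[n+'_front']=L(*fe,m['lo' if n=='top' else 'up'])
        out[n+'_+y']=L((-.002,yw,.117),(-.038,yw,.117),m['le' if n=='top' else 'ri'])
        out[n+'_-y']=L((-.002,-yw,.117),(-.038,-yw,.117),m['ri' if n=='top' else 'le'])
        if len(m['rd'])>8: out[n+'_red']=L((.048-g,.04,.105),(.048-g,-.04,.105),m['rd'])
    if split: return out
    skip=('top_front','scene_rear')
    return np.concatenate([v/np.sqrt(len(v)) /.3*(.3 if k in skip else 1) for k,v in out.items() if len(v)]+[p[5:11]/.0015])
def fit(cs,p0):
    M=measure(cs); f=least_squares(res,p0,args=(cs,M),x_scale=[.01]*11); return f,M
if __name__=='__main__':
    cs={n:env.read_camera(n) for n in ('top','scene')}
    q=json.load(open('fit.json')); p0=q[:5]+[0]*6
    f,M=fit(cs,p0); p=f.x
    print(np.round(p,4),np.degrees(p[2]))
    for k,v in res(p,cs,M,True).items(): print(k,len(v),v.mean().round(2) if len(v) else '',v.std().round(2) if len(v) else '')
    print('sd',np.sqrt(np.diag(np.linalg.inv(f.jac.T@f.jac)))[:5])
    for n,X in dict(grip=(-.110-p[3],0,.14),clamp=(-.02,0,.192)).items(): print(n,own2w(p,X))
    json.dump(list(p),open('fit2.json','w'))
    for k,n in enumerate(('top','scene')):
        im=cs[n]['pixels'][:,:,::-1].copy(); im=cv2.resize(im,None,fx=4,fy=4,interpolation=cv2.INTER_CUBIC); g,yw=p[3:5]
        X=[(-.002,yw,.117),(-.038,yw,.117),(-.002,-yw,.117),(-.038,-yw,.117),(.048-g,.045,.105),(.048-g,-.045,.105),(-.105-g,.028,.14),(-.105-g,-.028,.14),(.002,0,.192),(-.042,0,.192),(-.020,.0205,.144),(-.020,-.0205,.144),(-.125,.09,.1),(-.125,-.09,.1),(.125,.09,.1),(.125,-.09,.1)]
        for u,v in proj(cs[n],own2w(p,X),p[5+3*k:8+3*k]): cv2.circle(im,(int(4*u+1.5),int(4*v+1.5)),3,(0,255,0),1)
        o=(250,130) if k==0 else (265,165)
        cv2.imwrite(f'pics/fit2_{n}.png',im[o[1]*4:o[1]*4+560,o[0]*4:o[0]*4+540])
E
python3 fit2.py
```

```text
[ 0.6631  0.0459  0.0851  0.0374  0.0641  0.0007  0.0031 -0.0022 -0.0007
 -0.0031  0.0044] 4.874822848132672
top_rear 24 0.15 5.63
top_front 24 -0.44 5.27
top_+y 6 2.22 0.44
top_-y 6 -2.53 2.03
scene_rear 27 0.56 4.54
scene_front 27 -0.26 3.74
scene_+y 5 -2.39 2.26
scene_-y 5 2.44 2.56
scene_red 12 0.26 16.95
sd [0.0013635  0.00118    0.00974528 0.00127982 0.00042086]
grip [[0.51617165 0.03342058 0.14      ]]
clamp [[0.64313818 0.04424925 0.192     ]]
```

Run:
```python
from fit2 import *
cs={n:env.read_camera(n) for n in ('top','scene')}
M=measure(cs)
for n in M:
    for k in M[n]: print(n,k,np.round(M[n][k][::4],1).tolist())
a=cs['top']['pixels'].astype(int); b=a[:,:,2]-a[:,:,0]
print(b[180:218:2,278:345:5]); print(np.percentile(b[160:225,270:350],[50,90,97,99]))
r=a[:,:,0]-(a[:,:,1]+a[:,:,2])//2; print(r[170:190,290:335:4])
s=cs['scene']['pixels'].astype(int); b=s[:,:,2]-s[:,:,0]; print(b[200:232:2,290:370:6])
r=s[:,:,0]-(s[:,:,1]+s[:,:,2])//2;print(r[228:248,310:360:5])
```

```text
top up [[282.0, 188.0], [286.0, 188.5], [290.0, 189.1], [294.0, 189.6], [327.0, 194.4], [331.0, 195.8]]
top lo [[282.0, 201.8], [286.0, 202.3], [290.0, 203.0], [294.0, 203.6], [327.0, 208.4], [331.0, 208.5]]
top le [[279.7, 196.0], [279.0, 200.0]]
top ri [[334.3, 196.0], [337.1, 200.0]]
top rd []
scene up [[301.0, 216.9], [305.0, 215.6], [309.0, 214.4], [313.0, 214.8], [346.0, 208.4], [350.0, 208.2], [354.0, 207.4], [358.0, 207.2]]
scene lo [[301.0, 226.2], [305.0, 226.0], [309.0, 226.0], [313.0, 225.4], [346.0, 220.8], [350.0, 220.3], [354.0, 219.3], [358.0, 218.9]]
scene le [[305.6, 215.0], [303.8, 219.0]]
scene ri [[362.0, 215.0], [357.3, 219.0]]
scene rd [[347.0, 235.7], [351.0, 235.0], [355.0, 234.6]]
[[   5    3    1    1    1    1   -5  -19  -51  -28  -12    2    2    4]
 [   5    2    1    1    1    2   -4    2    0   -9  -22    2    3    3]
 [   5    2    2    1    2    1  -80    1    2    1    2    1    1    4]
 [   5    2    2    1    1    2  -76    1    1    2    2    1    2    4]
 [   5   34   12    4    2    1  -89    1    1    1    2    2    2    4]
 [   5   72   66   
[... 2948 characters left out ...]
4   7   7   8   6   5   6   6   5  12]]
[[-3 -3 -3 -3 -4 -3 -3 -4 -4 -3]
 [-3 -3 -3 -3 -4 -5 -4 -4 -4 -4]
 [-4 -4 -4 -4 -3 -4 -4 -4 -3 -3]
 [-3 -3 -3 -4 -3 -4 -5 -5 -4 -3]
 [-3 -4 -4 -3 -3 -4 -4 -4 -4 -4]
 [-5 -3 -3 -2 -4 -6 -5 -5  1  4]
 [-4 -3 -3 -6 -4 -5 -5  4 24 16]
 [-4 -3 -3 -5 -5 -2  5 32 45 17]
 [-4 -5 -3 -4  1 15 32 51 28  5]
 [-4 -3 -4  4 22 42 43 26  3 -2]
 [-4 -3  6 28 42 36 17  2 -5 -4]
 [-5  8 33 47 26  9 -1 -5 -5 -4]
 [-4 28 46 27  2 -3 -4 -4 -4 -3]
 [-4 29 20  3 -5 -4 -4 -5 -4 -4]
 [-4  8 -1 -4 -5 -3 -4 -4 -4 -4]
 [-5 -3 -4 -4 -4 -4 -4 -3 -5 -4]
 [-4 -4 -4 -4 -3 -4 -4 -5 -4 -4]
 [-4 -4 -4 -4 -3 -3 -4 -4 -3 -4]
 [-4 -3 -3 -2 -4 -3 -5 -4 -5 -4]
 [-3 -4 -2 -3 -4 -4 -5 -3 -5 -3]]
```

```bash
python3 - <<'E'
s=open('fit2.py').read()
s=s.replace("b=a[:,:,2]-a[:,:,0]; r=a[:,:,0]-.5*(a[:,:,1]+a[:,:,2])","b=(a[:,:,2]-a[:,:,0])/(a.sum(2)+30); r=a[:,:,0]-a[:,:,1]-3*np.clip(a[:,:,1]-a[:,:,2]-3,0,None)")
s=s.replace("c[1]-c[0]>5.5","c[1]-c[0]>9").replace("rd.append((x0+j,y0-20+k-2+","rd.append((x0+j,y0-20+k-2+").replace("RR[k,j]>12 and","RR[k,j]>14 and")
s=s.replace("if bosscols[0]-3<=x0+j<=bosscols[1]+3: continue\n            k","k")
s=s.replace("least_squares(res,p0,","least_squares(res,p0,loss='soft_l1',")
open('fit2.py','w').write(s)
E
python3 fit2.py
python3 - <<'E'
from fit2 import *
cs={n:env.read_camera(n) for n in ('top','scene')}
M=measure(cs)
for n in M:
    for k in M[n]: print(n,k,np.round(M[n][k][::4],1).tolist())
E
```

```text
[ 0.6623  0.037  -0.1781  0.0138  0.0697  0.0009  0.001  -0.     -0.0009
 -0.001   0.0015] -10.204828079572259
top_rear 23 0.39 0.28
top_front 23 -0.28 0.16
top_+y 6 -0.51 1.77
top_-y 6 0.06 1.84
top_red 33 -0.28 0.13
scene_rear 27 -0.64 0.31
scene_front 27 -0.41 0.36
scene_+y 5 -1.13 2.34
scene_-y 5 3.2 4.01
scene_red 44 3.28 11.44
sd [0.00175294 0.00176586 0.01089604 0.00088535 0.00097911]
grip [[0.54052733 0.05895228 0.14      ]]
clamp [[0.64265516 0.0405677  0.192     ]]
top up [[283.0, 188.3], [287.0, 189.0], [291.0, 189.2], [295.0, 190.2], [328.0, 194.9], [332.0, 195.5]]
top lo [[283.0, 201.8], [287.0, 202.4], [291.0, 203.1], [295.0, 203.7], [328.0, 208.2], [332.0, 209.1]]
top le [[284.8, 196.0], [279.3, 200.0]]
top ri [[335.2, 196.0], [337.3, 200.0]]
top rd [[296.0, 176.8], [300.0, 177.1], [304.0, 177.9], [308.0, 178.4], [312.0, 179.0], [316.0, 179.8], [320.0, 180.0], [324.0, 180.8], [328.0, 181.1]]
scene up [[301.0, 216.4], [305.0, 215.5], [309.0, 214.7], [313.0, 214.5], [346.0, 208.5], [350.0, 208.5], [354.0, 207.9]]
scene lo [[301.0, 227.0], [305.0, 226.5], [309.0, 226.1], [313.0, 225.6], [346.0, 220.9], [350.0, 220.3], [354.0, 219.3]]
scene le [[306.6, 215.0], [302.4, 219.0]]
scene ri [[361.5, 215.0], [356.5, 219.0]]
scene rd [[315.0, 240.5], [319.0, 239.9], [323.0, 239.1], [327.0, 238.7], [331.0, 238.0], [335.0, 237.4], [339.0, 236.8], [343.0, 236.1], [347.0, 235.7], [351.0, 234.9], [355.0, 234.5]]
```

```bash
python3 - <<'E'
s=open('fit2.py').read()
a=s.index("        le=[];ri=[]"); b=s.index("        rd=[]")
s=s[:a]+"""        le=[];ri=[]
        rows=((190,199),(197,206)) if n=='top' else ((219,225),(209,216))
        for lst,side,(ra,rb) in ((le,0,rows[0]),(ri,1,rows[1])):
            for i in range(ra-y0,rb-y0+1):
                c=cross(B[i],thr)
                if c: lst.append((x0+c[side],y0+i))
"""+s[b:]
s=s.replace("        M[n]=dict(","""        rd=np.array(rd)
        if len(rd)>8:
            for _ in range(3):
                sl=np.median([(rd[j,1]-rd[i,1])/(rd[j,0]-rd[i,0]) for i in range(len(rd)) for j in range(i+5,len(rd))]); e=rd[:,1]-sl*rd[:,0]; rd=rd[abs(e-np.median(e))<1]
        M[n]=dict(""")
open('fit2.py','w').write(s)
E
python3 fit2.py
python3 - <<'E'
from fit2 import *
cs={n:env.read_camera(n) for n in ('top','scene')}
M=measure(cs)
for n in M:
    for k in ('le','ri'): print(n,k,np.round(M[n][k],1).tolist())
E
```

```text
[ 6.623e-01  3.670e-02 -1.807e-01  1.360e-02  6.820e-02  1.000e-03
  9.000e-04  1.000e-04 -1.000e-03 -9.000e-04  1.400e-03] -10.354853599738714
top_rear 23 0.36 0.24
top_front 23 -0.31 0.12
top_+y 10 -0.79 2.23
top_-y 10 0.03 2.14
top_red 33 -0.25 0.11
scene_rear 27 -0.67 0.28
scene_front 27 -0.37 0.39
scene_+y 8 -0.85 2.15
scene_-y 7 0.97 2.59
scene_red 40 0.28 0.09
sd [0.00180555 0.00185309 0.01090409 0.00087643 0.00121179]
grip [[0.54077184 0.05892762 0.14      ]]
clamp [[0.6426499  0.04031246 0.192     ]]
top le [[281.0, 190.0], [280.8, 191.0], [280.7, 192.0], [284.3, 193.0], [285.0, 194.0], [285.2, 195.0], [284.8, 196.0], [279.8, 197.0], [279.7, 198.0], [279.4, 199.0]]
top ri [[337.8, 197.0], [337.7, 198.0], [337.5, 199.0], [337.4, 200.0], [332.6, 201.0], [332.4, 202.0], [332.5, 203.0], [333.1, 204.0], [336.7, 205.0], [336.5, 206.0]]
scene le [[302.4, 219.0], [302.8, 220.0], [302.8, 221.0], [302.3, 222.0], [300.7, 223.0], [297.7, 224.0], [297.9, 225.0]]
scene ri [[358.9, 209.0], [356.6, 210.0], [355.4, 211.0], [355.0, 212.0], [355.2, 213.0], [361.0, 214.0], [361.5, 215.0], [361.8, 216.0]]
```

View pics/fit2_top.png

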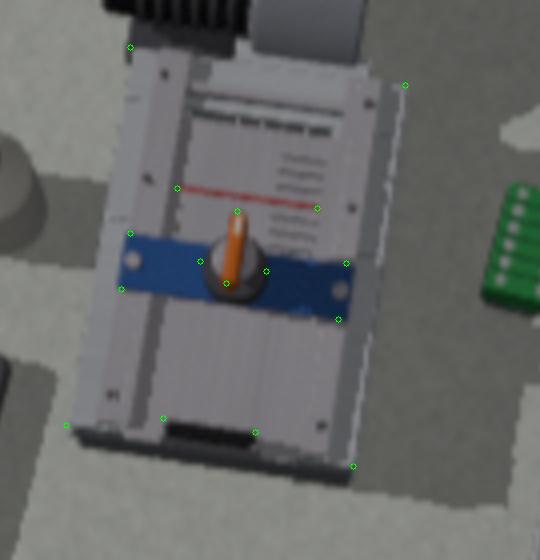

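View pics/fit2_scene.png

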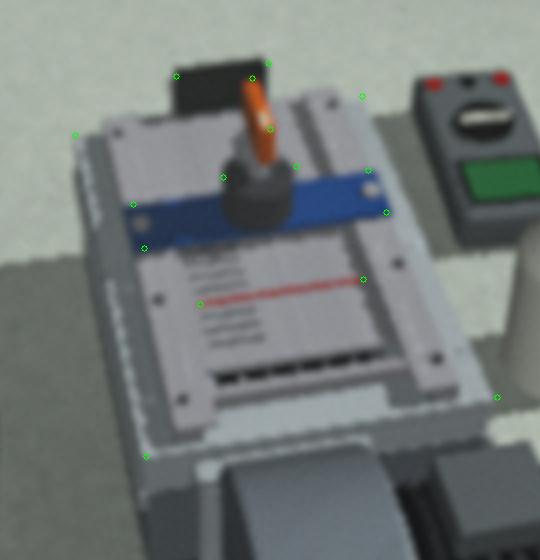

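```bash
python3 - <<'E'
s=open('fit2.py').read()
s=s.replace("rows=((190,199),(197,206)) if n=='top' else ((219,225),(209,216))","rows=((190,191,192,197,198,199),(197,198,199,200,205,206)) if n=='top' else ((224,225),(214,215,216))")
s=s.replace("for lst,side,(ra,rb) in","for lst,side,rr in").replace("for i in range(ra-y0,rb-y0+1):","for i in np.array(rr)-y0:")
open('fit2.py','w').write(s)
E
python3 fit2.py
```

```text
[ 6.625e-01  3.560e-02 -1.793e-01  1.370e-02  7.190e-02  1.200e-03
  6.000e-04  3.000e-04 -1.200e-03 -6.000e-04  1.000e-03] -10.272900358283845
top_rear 23 0.38 0.27
top_front 23 -0.28 0.14
top_+y 6 -0.13 0.05
top_-y 6 0.05 0.05
top_red 33 -0.26 0.12
scene_rear 28 -0.6 0.3
scene_front 28 -0.41 0.39
scene_+y 3 0.12 0.04
scene_-y 2 -0.05 0.01
scene_red 40 0.29 0.1
sd [0.00182298 0.00128901 0.01075521 0.00087751 0.00038087]
grip [[0.5407865 0.0576717 0.14     ]]
clamp [[0.64279608 0.03918325 0.192     ]]
```

View pics/fit2_top.png

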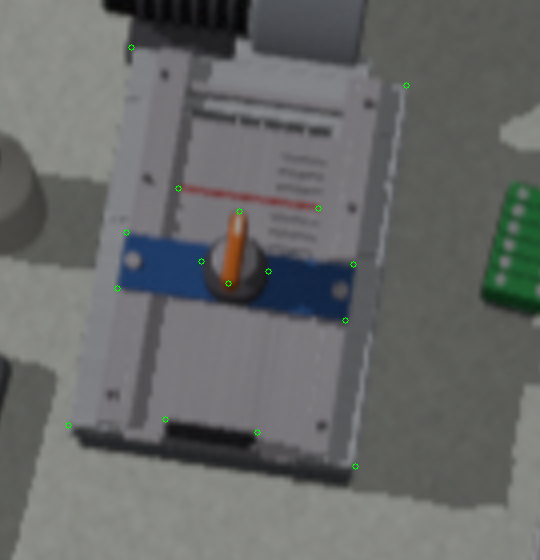

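View pics/fit2_scene.png

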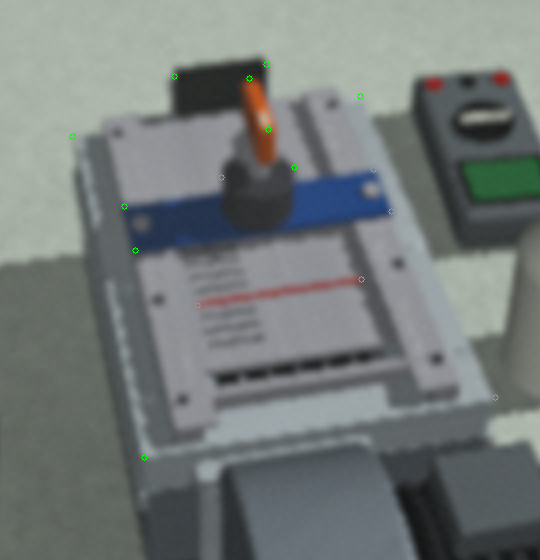

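The overlay fits the strap, red line, grip and clamp to about 1–2 mm. That puts the slide at about 14 mm open, the grip at (0.541, 0.058) and the clamp axis at (0.643, 0.039), with the box yaw near -10.3°. Next I'll work out the approach moves.

```bash
cat > plan.py <<'E'
import numpy as np,sys
def plan(cur,tgt,calls):
    cur=np.array(cur,float);tgt=np.array(tgt,float)
    for k in range(calls):
        a=cur+(tgt-cur)*k/calls
        for r in range(1,6):
            b=cur+(tgt-cur)*(k+r/5)/calls; d=b-a; y=np.radians(a[3])
            c,s=np.cos(y),np.sin(y)
            print('[[%.4f,%.4f,%.4f],[0,0,%.4f]]'%(c*d[0]+s*d[1], s*d[0]-c*d[1], -d[2], -np.radians(d[3])))
        print()
if __name__=='__main__':
    A=eval(sys.argv[1]);plan(*A)
E
python3 plan.py "([.234,.606,.19,68.87],[.541,.0577,.235,-10.27],4)"
```

```text
[[-0.0200,0.0242,-0.0023],[0,0,0.0691]]
[[-0.0401,0.0484,-0.0045],[0,0,0.1381]]
[[-0.0601,0.0726,-0.0068],[0,0,0.2072]]
[[-0.0802,0.0968,-0.0090],[0,0,0.2763]]
[[-0.1002,0.1210,-0.0112],[0,0,0.3453]]

[[-0.0107,0.0296,-0.0023],[0,0,0.0691]]
[[-0.0213,0.0591,-0.0045],[0,0,0.1381]]
[[-0.0320,0.0887,-0.0068],[0,0,0.2072]]
[[-0.0427,0.1182,-0.0090],[0,0,0.2763]]
[[-0.0533,0.1478,-0.0113],[0,0,0.3453]]

[[-0.0000,0.0314,-0.0023],[0,0,0.0691]]
[[-0.0001,0.0628,-0.0045],[0,0,0.1381]]
[[-0.0001,0.0943,-0.0068],[0,0,0.2072]]
[[-0.0001,0.1257,-0.0090],[0,0,0.2763]]
[[-0.0002,0.1571,-0.0113],[0,0,0.3453]]

[[0.0106,0.0296,-0.0022],[0,0,0.0691]]
[[0.0212,0.0592,-0.0045],[0,0,0.1381]]
[[0.0318,0.0887,-0.0067],[0,0,0.2072]]
[[0.0424,0.1183,-0.0090],[0,0,0.2763]]
[[0.0530,0.1479,-0.0112],[0,0,0.3453]]
```

>>> send_rows(
  steps=[
    [[-0.02, 0.0242, -0.01], [0, 0, 0.069], 0.05],
    [[-0.04, 0.0484, -0.02], [0, 0, 0.138], 0.05],
    [[-0.06, 0.0726, -0.03], [0, 0, 0.207], 0.05],
    [[-0.08, 0.0968, -0.04], [0, 0, 0.276], 0.05],
    [[-0.1, 0.121, -0.05], [0, 0, 0.345], 0.05],
  ],
)

```text
time_s: 1.32
tool_pos: [0.3117, 0.4681, 0.2403]
tool_rot: [-180.0, -0.0, 48.9]
force: [0.0, 0.6, 0.2]
grip_width: 0.0615
```

>>> send_rows(
  steps=[
    [[-0.0107, 0.0296, 0], [0, 0, 0.069], 0.05],
    [[-0.0213, 0.059, 0], [0, 0, 0.138], 0.05],
    [[-0.032, 0.0887, 0], [0, 0, 0.207], 0.05],
    [[-0.0427, 0.1182, 0], [0, 0, 0.276], 0.05],
    [[-0.0533, 0.1478, 0], [0, 0, 0.345], 0.05],
  ],
)

```text
time_s: 1.73
tool_pos: [0.3886, 0.331, 0.2401]
tool_rot: [-180.0, -0.0, 29.1]
force: [-0.2, -0.0, -0.3]
grip_width: 0.05
```

>>> send_rows(
  steps=[
    [[0, 0.0314, 0], [0, 0, 0.069], 0.05],
    [[0, 0.0628, 0], [0, 0, 0.138], 0.05],
    [[0, 0.0943, 0], [0, 0, 0.207], 0.05],
    [[0, 0.1257, 0], [0, 0, 0.276], 0.05],
    [[0, 0.157, 0], [0, 0, 0.345], 0.05],
  ],
)

```text
time_s: 2.15
tool_pos: [0.4655, 0.194, 0.2401]
tool_rot: [-180.0, -0.0, 9.4]
force: [0.2, 0.5, 0.4]
grip_width: 0.05
```

>>> send_rows(
  steps=[
    [[0.0106, 0.0296, 0], [0, 0, 0.069], 0.05],
    [[0.0212, 0.0592, 0], [0, 0, 0.138], 0.05],
    [[0.0318, 0.0887, 0], [0, 0, 0.207], 0.05],
    [[0.0424, 0.1183, 0], [0, 0, 0.276], 0.05],
    [[0.053, 0.1479, 0], [0, 0, 0.346], 0.05],
  ],
)

```text
time_s: 2.57
tool_pos: [0.5423, 0.0571, 0.2401]
tool_rot: [-180.0, -0.0, -10.4]
force: [-0.1, -0.5, -1.2]
grip_width: 0.0504
```

>>> send_rows(
  steps=[
    [[-0.001, 0, 0.018], [0, 0, 0], 0.05],
    [[-0.001, 0, 0.036], [0, 0, 0], 0.05],
    [[-0.001, 0, 0.054], [0, 0, 0], 0.05],
    [[-0.001, 0, 0.072], [0, 0, 0], 0.05],
    [[-0.001, 0, 0.08], [0, 0, 0], 0.05],
  ],
)

```text
time_s: 2.98
tool_pos: [0.5394, 0.0584, 0.1575]
tool_rot: [179.9, 0.2, -10.3]
force: [0.2, 0.1, -0.3]
grip_width: 0.0502
```

```bash
cat > look.py <<'E'
from h import *
import sys
n,f,x,y,w,h,s=sys.argv[1:]; x,y,w,h=map(int,(x,y,w,h)); s=float(s)
c=env.read_camera(n); a=c['pixels'][y:y+h,x:x+w,::-1]; cv2.imwrite('pics/'+f,cv2.resize(a,None,fx=s,fy=s,interpolation=cv2.INTER_CUBIC))
o=env.get_obs(); print(o['tool_pos'],o['tool_rot'],o['force'],o['grip_width'])
E
python3 look.py scene s1.png 260 130 150 140 4
```

```text
[0.53892304 0.05835797 0.15687786] [179.8908953    0.230989   -10.25455018] [-1.38149265  0.75355971 -0.69517455] 0.05001593476871608
```

View pics/s1.png

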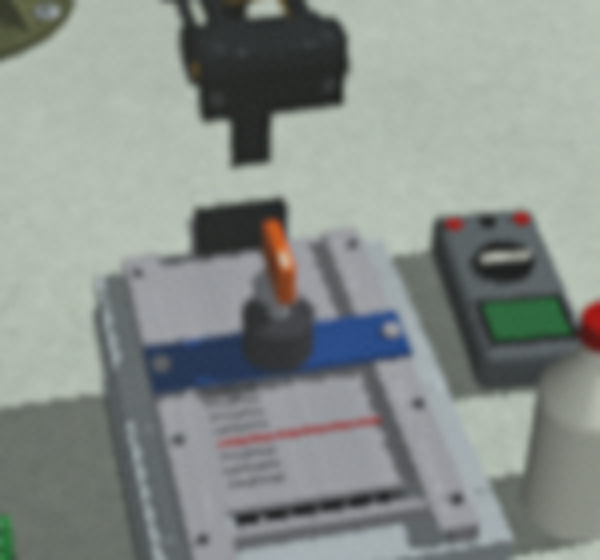

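>>> send_rows(
  steps=[
    [[0.001, 0, 0.01], [0, 0, 0], 0.05],
    [[0.001, 0, 0.02], [0, 0, 0], 0.05],
    [[0.001, 0, 0.029], [0, 0, 0], 0.05],
    [[0.001, 0, 0.029], [0, 0, 0], 0.03],
    [[0.001, 0, 0.029], [0, 0, 0], 0.03],
  ],
  grip_force=25,
)

```text
time_s: 3.45
tool_pos: [0.5415, 0.0585, 0.1304]
tool_rot: [180.0, 0.0, -10.3]
force: [-0.2, 0.4, 0.6]
grip_width: 0.0431
```

```bash
python3 look.py scene s2.png 260 130 150 140 4
```

```text
[0.54192775 0.05848493 0.13095881] [-1.79994653e+02 -1.53461156e-02 -1.02544651e+01] [-0.11597376  0.29012149  0.60865836] 0.03957042041380823
```

View pics/s2.png

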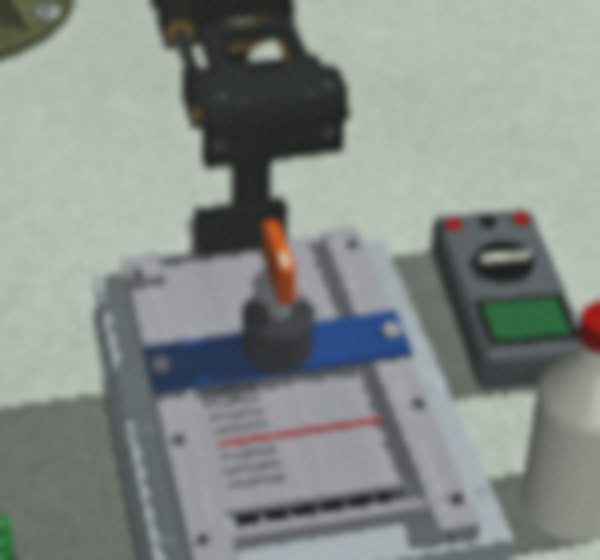

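>>> send_rows(
  steps=[
    [[0, 0, 0.002], [0, 0, 0], 0.025],
    [[0, 0, 0.004], [0, 0, 0], 0.02],
    [[0, 0, 0.004], [0, 0, 0], 0.014],
    [[0, 0, 0.004], [0, 0, 0], 0.01],
    [[0, 0, 0.004], [0, 0, 0], 0.008],
  ],
  grip_force=25,
)

```text
time_s: 3.92
tool_pos: [0.5419, 0.0585, 0.1269]
tool_rot: [-180.0, -0.0, -10.3]
force: [0.1, 0.6, 0.3]
grip_width: 0.0117
```

>>> send_rows(
  steps=[
    [[0, 0, 0], [0, 0, 0], 0.004],
    [[0, 0, 0], [0, 0, 0], 0.0],
    [[0, 0, 0], [0, 0, 0], 0.0],
    [[0, 0, 0], [0, 0, 0], 0.0],
    [[0, 0, 0], [0, 0, 0], 0.0],
  ],
  grip_force=25,
)

```text
time_s: 4.33
tool_pos: [0.5418, 0.0584, 0.1268]
tool_rot: [-180.0, -0.0, -10.3]
force: [-0.9, -0.0, -0.1]
grip_width: 0.0003
```

```bash
python3 look.py top s3.png 255 130 110 130 4
```

```text
[0.54177554 0.05848433 0.12677124] [-1.79995791e+02 -2.15507598e-03 -1.02555222e+01] [ 1.17923248  0.1783515  -0.87608226] 0.0006000313712867258
```

View pics/s3.png

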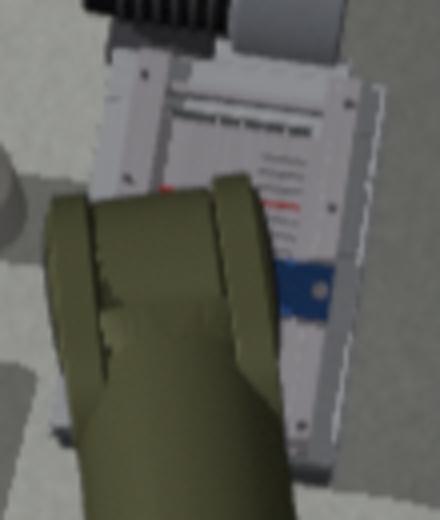

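```bash
python3 look.py scene s4.png 290 135 90 90 6
```

```text
[0.54179462 0.0584683  0.12676503] [-1.79997374e+02 -5.13238942e-03 -1.02529063e+01] [-1.27567843  0.04679384 -0.31280816] 0.0004272953872614542
```

View pics/s4.png

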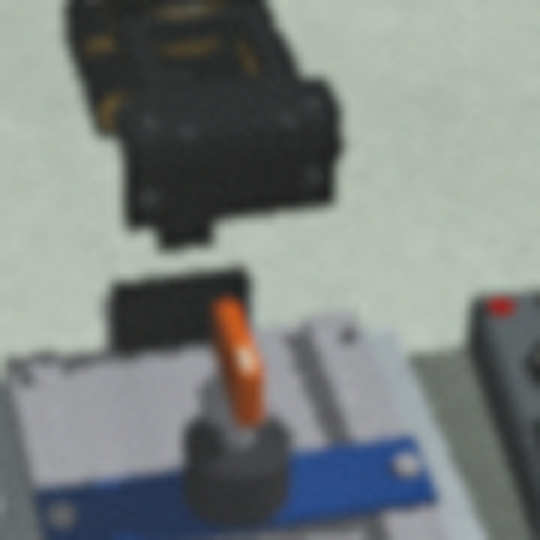

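Run:
```python
from h import *
c=env.read_camera('scene'); o=env.get_obs(); t=o['tool_pos']
print(proj(c,[t,t+[0,0,.07],[.5408,.0577,.14],[.5408,.0577,.127]]))
```

```text
[[319.38538327 184.92895738]
 [319.20450142 160.83440747]
 [318.90287144 180.39852021]
 [318.93892771 184.70519514]]
```

Run:
```python
from h import *
o=env.get_obs()
P=[(0,0,0),(.234,.606,.189),(.234,.606,.26)]
for n in('scene','top'):
    c=env.read_camera(n); print(n,proj(c,P))
    im=c['pixels'][:,:,::-1]
    cv2.imwrite('pics/full_%s.png'%n,im)
a=cv2.imread('pics/scene0.png')[0:80,390:510];cv2.imwrite('pics/g0.png',cv2.resize(a,None,fx=5,fy=5,interpolation=cv2.INTER_CUBIC))
a=cv2.imread('pics/full_scene.png')[20:240,210:400];cv2.imwrite('pics/g1.png',cv2.resize(a,None,fx=2.7,fy=2.7,interpolation=cv2.INTER_CUBIC))
```

```text
scene [[246.56215207 130.37034111]
 [437.75475189  77.65025144]
 [441.42696946  56.69034522]]
top [[334.06236998 468.7062903 ]
 [ 47.92216462 386.76105009]
 [ 29.81003438 391.33166791]]
```

View pics/g0.png

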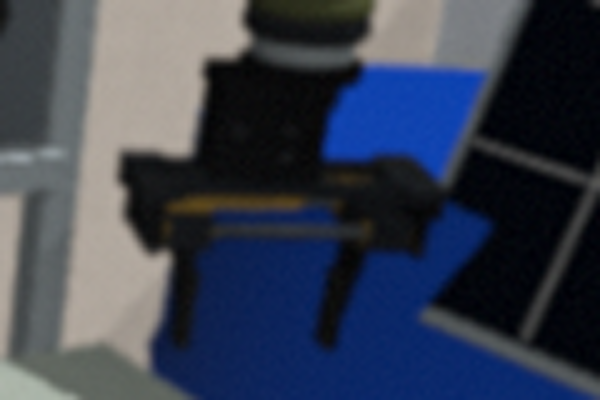

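View pics/g1.png

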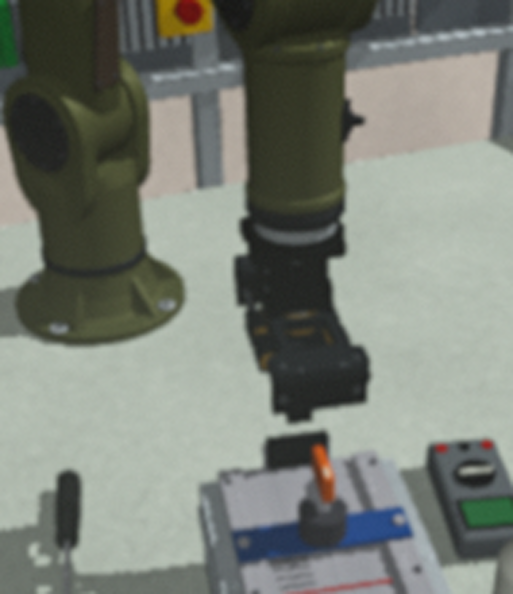

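Run:
```python
from h import *
a=cv2.imread('pics/top0.png')[340:400,0:100];cv2.imwrite('pics/g2.png',cv2.resize(a,None,fx=7,fy=7,interpolation=cv2.INTER_CUBIC))
P=np.array([.2342,.6057,.1887]); ax=np.array([np.cos(np.radians(68.87)),np.sin(np.radians(68.87)),0])
ay=np.array([ax[1],-ax[0],0])
import h
for n in('scene','top'):
    c=env.read_camera(n)
    for dz in (0,.013,.026): print(n,dz,proj(c,[P+ax*s+[0,0,dz] for s in(-.0435,.0435,-.0585,.0585)]).round(1).tolist())
```

```text
scene 0 [[424.7, 77.8], [450.6, 77.8], [420.2, 77.8], [455.0, 77.8]]
scene 0.013 [[425.3, 74.0], [451.3, 74.1], [420.8, 74.0], [455.8, 74.1]]
scene 0.026 [[425.9, 70.2], [452.1, 70.3], [421.3, 70.2], [456.6, 70.3]]
top 0 [[67.1, 393.4], [29.2, 379.9], [73.6, 395.7], [22.7, 377.6]]
top 0.013 [[64.2, 394.3], [25.8, 380.6], [70.8, 396.6], [19.2, 378.3]]
top 0.026 [[61.2, 395.2], [22.4, 381.4], [67.9, 397.6], [15.7, 379.0]]
```

View pics/g2.png

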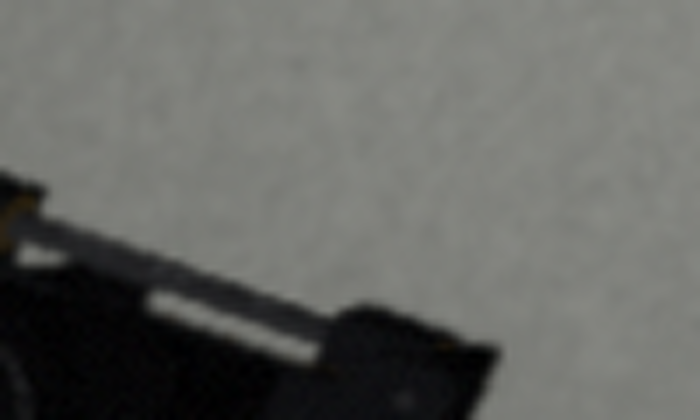

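The jaws closed on nothing. In the scene picture the fingertips end around row 176, but the reported TCP projects to row 185. The start picture shows the same offset, about 26–28 mm if it is all height. The grip top is at a known 140 mm, so I'll touch it gently with the closed fingers to see which is right.

>>> send_rows(
  steps=[
    [[0, 0, 0.002], [0, 0, 0], 0.0],
    [[0, 0, 0.004], [0, 0, 0], 0.0],
    [[0, 0, 0.006], [0, 0, 0], 0.0],
    [[0, 0, 0.007], [0, 0, 0], 0.0],
    [[0, 0, 0.008], [0, 0, 0], 0.0],
  ],
)

```text
time_s: 5.1
tool_pos: [0.5416, 0.0584, 0.1185]
tool_rot: [180.0, 0.0, -10.3]
force: [0.2, -0.2, 0.0]
grip_width: 0.0005
```

>>> send_rows(
  steps=[
    [[0, 0, 0.001], [0, 0, 0], 0.0],
    [[0, 0, 0.002], [0, 0, 0], 0.0],
    [[0, 0, 0.003], [0, 0, 0], 0.0],
    [[0, 0, 0.004], [0, 0, 0], 0.0],
    [[0, 0, 0.005], [0, 0, 0], 0.0],
  ],
)

```text
time_s: 5.52
tool_pos: [0.5418, 0.0585, 0.1137]
tool_rot: [-180.0, -0.0, -10.3]
force: [1.3, -0.0, 0.6]
grip_width: 0.0007
```

>>> send_rows(
  steps=[
    [[0, 0, 0.001], [0, 0, 0], 0.0],
    [[0, 0, 0.002], [0, 0, 0], 0.0],
    [[0, 0, 0.003], [0, 0, 0], 0.0],
    [[0, 0, 0.004], [0, 0, 0], 0.0],
    [[0, 0, 0.004], [0, 0, 0], 0.0],
  ],
)

```text
time_s: 5.93
tool_pos: [0.5416, 0.0585, 0.1095]
tool_rot: [180.0, 0.0, -10.3]
force: [-0.1, -0.1, 0.2]
grip_width: 0.0004
```

```bash
python3 look.py scene s5.png 290 135 90 90 6
```

```text
[0.54170007 0.0584883  0.10966468] [-1.79998366e+02  5.72663190e-03 -1.02544676e+01] [ 0.25068894  0.35076991 -1.16257178] 0.00039308812171076954
```

View pics/s5.png

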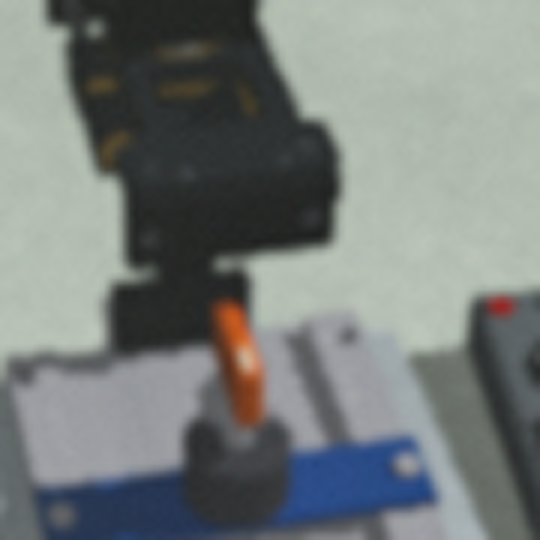

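Run:
```python
from h import *
P=np.array([.2342,.6057,.1887]); a=np.radians(68.87); ax=np.array([np.cos(a),np.sin(a),0]); ay=np.array([ax[1],-ax[0],0])
for n in('scene','top'):
    c=env.read_camera(n)
    for off in ([0,0,0],[0,0,.028],[-.028,.023,0]):
        print(n,off,[proj(c,[P+off-ax*s*.095+ay*t*.0375+[0,0,.0697] ])[0].round(1).tolist() for s in (1,-1) for t in (1,-1)])
im=cv2.imread('pics/top0.png')[355:400,0:110]; im=np.clip(im.astype(float)*2.2,0,255).astype('uint8'); cv2.imwrite('pics/g3.png',cv2.resize(im,None,fx=7,fy=7,interpolation=cv2.INTER_CUBIC))
im=cv2.imread('pics/scene0.png')[0:80,400:500]; im=np.clip(im.astype(float)*2.2,0,255).astype('uint8'); cv2.imwrite('pics/g4.png',cv2.resize(im,None,fx=7,fy=7,interpolation=cv2.INTER_CUBIC))
```

```text
scene [0, 0, 0] [[414.4, 61.4], [409.6, 52.9], [474.0, 61.8], [466.6, 53.3]]
scene [0, 0, 0.028] [[415.6, 52.6], [410.7, 44.4], [475.9, 53.1], [468.3, 45.0]]
scene [-0.028, 0.023, 0] [[415.7, 57.4], [410.9, 49.3], [473.9, 57.9], [466.7, 49.8]]
top [0, 0, 0] [[83.0, 387.7], [66.0, 426.5], [-4.5, 356.8], [-23.1, 394.7]]
top [0, 0, 0.028] [[76.7, 389.6], [59.1, 429.4], [-13.2, 357.8], [-32.5, 396.8]]
top [-0.028, 0.023, 0] [[70.0, 403.4], [52.5, 442.8], [-18.2, 372.1], [-37.3, 410.7]]
```

View pics/g3.png

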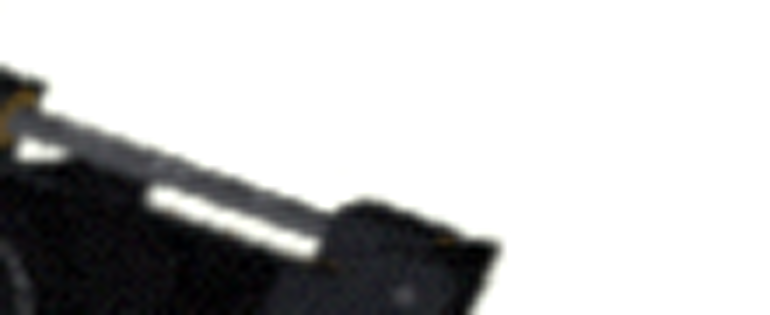

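View pics/g4.png

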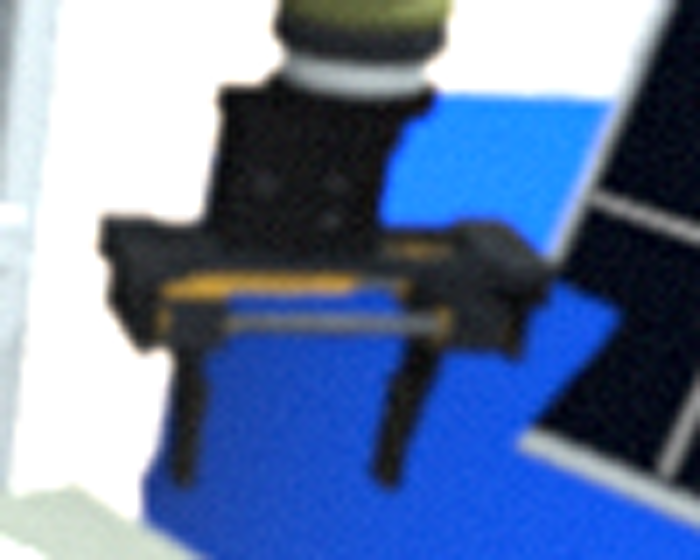

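Both the top and scene start pictures fit a real tool about 28 mm higher than reported, with no sideways offset. I'll keep probing down carefully.

>>> send_rows(
  steps=[
    [[0, 0, 0.001], [0, 0, 0], 0.0],
    [[0, 0, 0.002], [0, 0, 0], 0.0],
    [[0, 0, 0.003], [0, 0, 0], 0.0],
    [[0, 0, 0.003], [0, 0, 0], 0.0],
    [[0, 0, 0.003], [0, 0, 0], 0.0],
  ],
)

```text
time_s: 6.5
tool_pos: [0.5419, 0.0585, 0.1076]
tool_rot: [-180.0, -0.0, -10.3]
force: [-2.1, 0.5, 4.7]
grip_width: 0.0005
```

>>> send_rows(
  steps=[
    [[0, 0, 0.001], [0, 0, 0], 0.0],
    [[0, 0, 0.002], [0, 0, 0], 0.0],
    [[0, 0, 0.003], [0, 0, 0], 0.0],
    [[0, 0, 0.003], [0, 0, 0], 0.0],
    [[0, 0, 0.003], [0, 0, 0], 0.0],
  ],
)

```text
time_s: 6.92
tool_pos: [0.5419, 0.0586, 0.1074]
tool_rot: [-179.9, 0.0, -10.3]
force: [-8.9, -0.9, 22.1]
grip_width: 0.0002
```

Contact came at a reported z of 0.1076 (4.7 N, then 22 N when pressed further). The grip top is at 0.140, so the real height is the reported height plus about 0.032 m. I'll back off, open and re-grasp with that correction.

>>> send_rows(
  steps=[
    [[0, 0, -0.004], [0, 0, 0], 0.0],
    [[0, 0, -0.008], [0, 0, 0], 0.02],
    [[0, 0, -0.014], [0, 0, 0], 0.06],
    [[0, 0, -0.014], [0, 0, 0], 0.06],
    [[0, 0, -0.014], [0, 0, 0], 0.06],
  ],
)

```text
time_s: 7.33
tool_pos: [0.5419, 0.0585, 0.1178]
tool_rot: [-180.0, -0.0, -10.3]
force: [-0.8, 0.2, 0.8]
grip_width: 0.0196
```

>>> send_rows(
  steps=[
    [[0, 0, 0], [0, 0, 0], 0.06],
    [[0, 0, 0], [0, 0, 0], 0.06],
    [[0, 0, 0], [0, 0, 0], 0.06],
    [[0, 0, 0], [0, 0, 0], 0.06],
    [[0, 0, 0], [0, 0, 0], 0.06],
  ],
)

```text
time_s: 7.75
tool_pos: [0.5417, 0.0584, 0.1176]
tool_rot: [180.0, 0.0, -10.3]
force: [-0.4, 0.1, -0.0]
grip_width: 0.0525
```

```bash
python3 look.py scene s6.png 290 135 90 90 6
```

```text
[0.54168944 0.0584359  0.11762602] [ 1.79993581e+02  9.59654200e-03 -1.02550414e+01] [-0.15296685 -0.00110302  0.13198544] 0.05518937230854133
```

View pics/s6.png

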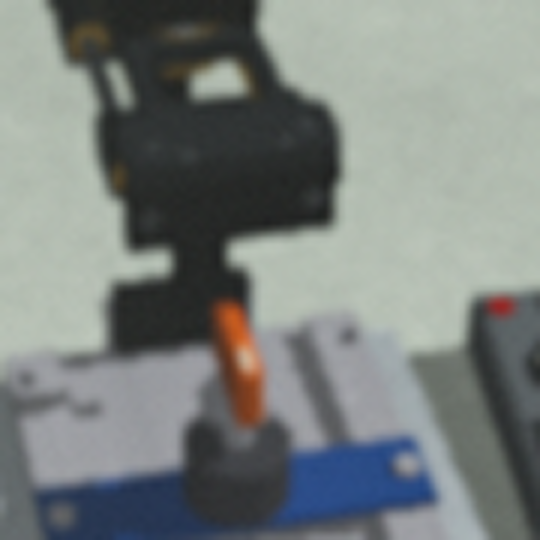

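>>> send_rows(
  steps=[
    [[0, 0, 0.006], [0, 0, 0], 0.06],
    [[0, 0, 0.012], [0, 0, 0], 0.06],
    [[0, 0, 0.017], [0, 0, 0], 0.06],
    [[0, 0, 0.021], [0, 0, 0], 0.06],
    [[0, 0, 0.023], [0, 0, 0], 0.06],
  ],
)

```text
time_s: 8.22
tool_pos: [0.5411, 0.0584, 0.0937]
tool_rot: [180.0, 0.1, -10.3]
force: [-0.6, 0.5, 0.1]
grip_width: 0.0599
```

>>> send_rows(
  steps=[
    [[0, 0, 0], [0, 0, 0], 0.04],
    [[0, 0, 0], [0, 0, 0], 0.03],
    [[0, 0, 0], [0, 0, 0], 0.02],
    [[0, 0, 0], [0, 0, 0], 0.01],
    [[0, 0, 0], [0, 0, 0], 0.005],
  ],
  grip_force=10,
)

```text
time_s: 8.63
tool_pos: [0.542, 0.0585, 0.0951]
tool_rot: [-180.0, -0.0, -10.3]
force: [0.3, -0.5, -0.3]
grip_width: 0.0347
```

>>> send_rows(
  steps=[
    [[0, 0, 0], [0, 0, 0], 0.0],
    [[0, 0, 0], [0, 0, 0], 0.0],
    [[0, 0, 0], [0, 0, 0], 0.0],
    [[0, 0, 0], [0, 0, 0], 0.0],
    [[0, 0, 0], [0, 0, 0], 0.0],
  ],
  grip_force=15,
)

```text
time_s: 9.05
tool_pos: [0.5413, 0.0585, 0.0948]
tool_rot: [-180.0, 0.1, -10.3]
force: [-1.6, 0.8, 1.8]
grip_width: 0.01
```

>>> send_rows(
  steps=[
    [[-0.002, 0, 0], [0, 0, 0], 0.0],
    [[-0.005, 0, 0], [0, 0, 0], 0.0],
    [[-0.008, 0, 0], [0, 0, 0], 0.0],
    [[-0.012, 0, 0], [0, 0, 0], 0.0],
    [[-0.016, 0, 0], [0, 0, 0], 0.0],
  ],
  grip_force=40,
)

```text
time_s: 9.47
tool_pos: [0.5323, 0.0603, 0.0949]
tool_rot: [-179.9, -0.8, -10.3]
force: [17.6, -0.9, -14.8]
grip_width: 0.0098
```

>>> send_rows(
  steps=[
    [[-0.004, 0, 0], [0, 0, 0], 0.0],
    [[-0.008, 0, 0], [0, 0, 0], 0.0],
    [[-0.012, 0, 0], [0, 0, 0], 0.0],
    [[-0.015, 0, 0], [0, 0, 0], 0.0],
    [[-0.016, 0, 0], [0, 0, 0], 0.0],
  ],
)

```text
time_s: 9.88
tool_pos: [0.516, 0.0634, 0.0949]
tool_rot: [-179.9, -0.7, -10.3]
force: [17.1, -1.1, -14.1]
grip_width: 0.0095
```

```bash
python3 look.py scene s7.png 270 150 130 130 4.5
```

```text
[0.51591303 0.06339966 0.09489329] [-179.91398531   -0.72053046  -10.30275179] [ 15.87652216  -0.12690763 -14.50864558] 0.009659776781575279
```

View pics/s7.png

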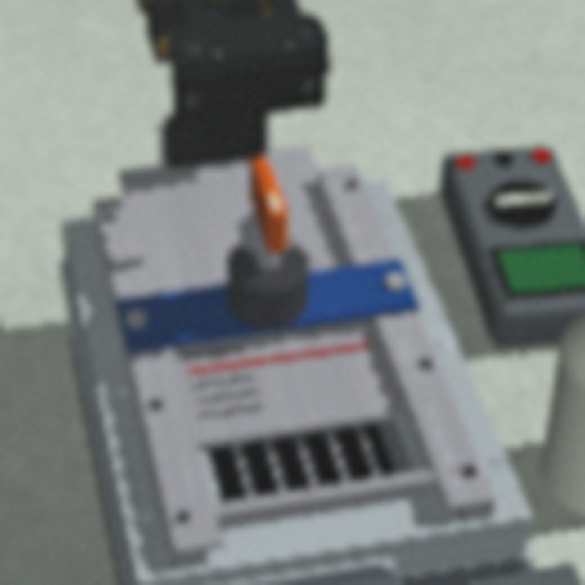

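```bash
cat > fit3.py <<'E'
from h import *
import json
def edge(im,col,r0,r1,rising):  # half-level crossing of B-R along a column; plateau from 3..5 px inside
    v=im[:,col]
    best=None
    seg=v[r0:r1+1]
    hi=np.percentile(seg,85); lo=np.percentile(seg,12)
    if hi-lo<20: return None
    t=(hi+lo)/2
    idx=range(r0,r1) if rising else range(r1,r0,-1)
    for i in idx:
        j=i+1 if rising else i-1
        if v[i]<t<=v[j]: return i+(t-v[i])/(v[j]-v[i])*(1 if rising else -1)
def lines(name,px,p,dp,c,g):
    a=px.astype(float); b=cv2.GaussianBlur(a[:,:,2]-a[:,:,0],(0,0),.01) if 0 else a[:,:,2]-a[:,:,0]
    r=a[:,:,0]-a[:,:,1]-3*np.clip(a[:,:,1]-a[:,:,2]-3,0,None)
    out={}
    for key,x,yr in (('rear',-.002,.0),('front',-.038,0)):
        pts=[]
        for y in np.r_[np.arange(-.066,-.026,.0012),np.arange(.026,.066,.0012)]:
            if abs(abs(y)-.0595)<.006: continue
            u,v=proj(c,own2w(p,[(x,y,.117)]),dp)[0]; col=int(round(u)); 
            inner_down=(name=='top')==(key=='rear')
            r0,r1=(int(v)-4,int(v)+6) if inner_down else (int(v)-6,int(v)+4)
            e=edge(b,col,r0,r1,inner_down)
            if e is not None: pts.append((col,e))
        out[key]=np.unique(np.array(pts),axis=0) if pts else np.zeros((0,2))
    pts=[]
    for y in np.arange(-.04,.04,.0012):
        u,v=proj(c,own2w(p,[(.048-g,y,.105)]),dp)[0]; col=int(round(u)); k0=int(round(v))
        w=r[k0-6:k0+7,col]; k=w.argmax()
        if w[k]<12 or k<2 or k>10: continue
        ww=np.clip(w[k-2:k+3],0,None); pts.append((col,k0-6+k-2+(ww*np.arange(5)).sum()/ww.sum()))
    rd=np.unique(np.array(pts),axis=0)
    if len(rd)>8:
        for _ in range(3):
            f=np.polyfit(rd[:,0],rd[:,1],1); e=rd[:,1]-np.polyval(f,rd[:,0]); rd=rd[abs(e-np.median(e))<.7]
    out['red']=rd
    return out
def dist(c,p,dp,x,z,pts):
    q=proj(c,own2w(p,[(x,.06,z),(x,-.06,z)]),dp); d=q[1]-q[0]; d/=np.linalg.norm(d); n=np.array([-d[1],d[0]])
    if n[1]<0:n=-n
    return (pts-q[0])@n
def scale(c,p,dp,x,z):
    q=proj(c,own2w(p,[(x,.06,z),(x,-.06,z),(x+.001,0,z),(x,0,z)]),dp); d=q[1]-q[0]; d/=np.linalg.norm(d); n=np.array([-d[1],d[0]])
    if n[1]<0:n=-n
    return (q[2]-q[3])@n   # px per mm of +own x
E
cat > run3.py <<'E'
from fit3 import *
import sys
p=np.array(json.load(open('fit2.json')))
T=cv2.imread('pics/top0.png')[:,:,::-1]; S=cv2.imread('pics/scene0.png')[:,:,::-1]
ct=env.read_camera('top'); c=env.read_camera('scene')
for lab,n,px,cc,dp,g in (('top0','top',T,ct,p[5:8],.0137),('scene0','scene',S,c,p[8:11],.0137),('scene now','scene',c['pixels'],c,p[8:11],float(sys.argv[1]))):
    L=lines(n,px,p,dp,cc,g)
    for k,x,z in (('rear',-.002,.117),('front',-.038,.117),('red',.048-g,.105)):
        if len(L[k])<4: print(lab,k,len(L[k])); continue
        d=dist(cc,p,dp,x,z,L[k]); s=scale(cc,p,dp,x,z)
        print(lab,k,len(d),'px %.2f sd %.2f  -> own x err mm %.2f (px/mm %.2f)'%(np.median(d),d.std(),np.median(d)/s,s))
E
python3 run3.py 0.0395
```

```text
top0 rear 25 px 0.11 sd 0.21  -> own x err mm -0.29 (px/mm -0.39)
top0 front 27 px -0.22 sd 0.22  -> own x err mm 0.56 (px/mm -0.39)
top0 red 32 px -0.29 sd 0.12  -> own x err mm 0.76 (px/mm -0.38)
scene0 rear 29 px 0.57 sd 0.28  -> own x err mm 1.79 (px/mm 0.32)
scene0 front 30 px -0.07 sd 0.27  -> own x err mm -0.23 (px/mm 0.30)
scene0 red 37 px -0.25 sd 0.09  -> own x err mm -0.73 (px/mm 0.34)
scene now rear 29 px 0.59 sd 0.24  -> own x err mm 1.85 (px/mm 0.32)
scene now front 30 px -0.06 sd 0.27  -> own x err mm -0.22 (px/mm 0.30)
scene now red 36 px -0.47 sd 0.10  -> own x err mm -1.46 (px/mm 0.33)
```

>>> send_rows(
  steps=[
    [[-0.002, 0, 0], [0, 0, 0], 0.0],
    [[-0.004, 0, 0], [0, 0, 0], 0.0],
    [[-0.006, 0, 0], [0, 0, 0], 0.0],
    [[-0.008, 0, 0], [0, 0, 0], 0.0],
    [[-0.0095, 0, 0], [0, 0, 0], 0.0],
  ],
)

```text
time_s: 10.45
tool_pos: [0.507, 0.0651, 0.0949]
tool_rot: [-179.9, -0.8, -10.3]
force: [17.5, -0.4, -15.1]
grip_width: 0.0096
```

>>> send_rows(
  steps=[
    [[0, 0, 0], [0, 0, 0], 0.0],
    [[0, 0, 0], [0, 0, 0], 0.0],
    [[0.001, 0, 0], [0, 0, 0], 0.0],
    [[0.002, 0, 0], [0, 0, 0], 0.0],
    [[0.003, 0, 0], [0, 0, 0], 0.0],
  ],
)

```text
time_s: 10.87
tool_pos: [0.5065, 0.0652, 0.0948]
tool_rot: [-179.9, -0.3, -10.3]
force: [4.4, 1.1, -4.5]
grip_width: 0.0098
```

```bash
python3 run3.py 0.049|grep now; python3 look.py scene s8.png 270 150 130 130 4.5
```

```text
scene now rear 29 px 0.81 sd 0.34  -> own x err mm 2.55 (px/mm 0.32)
scene now front 30 px -0.07 sd 0.26  -> own x err mm -0.22 (px/mm 0.30)
scene now red 36 px -0.42 sd 0.11  -> own x err mm -1.32 (px/mm 0.32)
[0.50641042 0.06515212 0.09482636] [-179.94850084   -0.30867895  -10.28401024] [ 7.27471124  0.43319771 -5.50084791] 0.009689403350832109
```

View pics/s8.png

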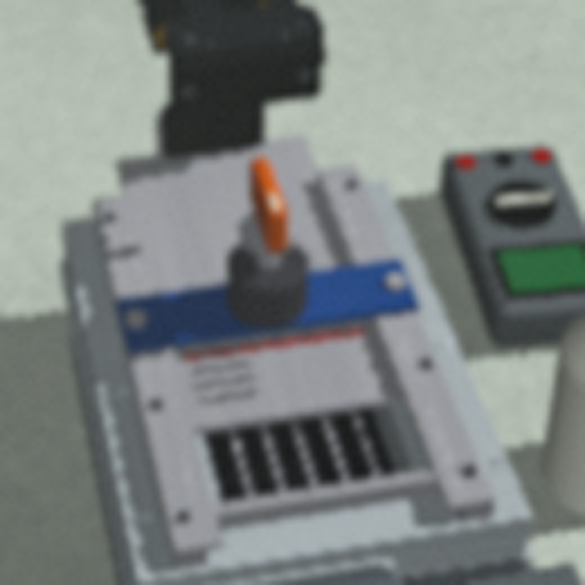

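>>> send_rows(
  steps=[
    [[-0.001, 0, 0], [0, 0, 0], 0.0],
    [[-0.002, 0, 0], [0, 0, 0], 0.0],
    [[-0.003, 0, 0], [0, 0, 0], 0.0],
    [[-0.0036, 0, 0], [0, 0, 0], 0.0],
    [[-0.0036, 0, 0], [0, 0, 0], 0.0],
  ],
)

```text
time_s: 11.43
tool_pos: [0.5062, 0.0653, 0.0949]
tool_rot: [-179.9, -0.7, -10.3]
force: [16.7, -0.2, -14.6]
grip_width: 0.009
```

>>> send_rows(
  steps=[
    [[0.001, 0, 0], [0, 0, 0], 0.0],
    [[0.002, 0, 0], [0, 0, 0], 0.0],
    [[0.003, 0, 0], [0, 0, 0], 0.0],
    [[0.0038, 0, 0], [0, 0, 0], 0.0],
    [[0.0038, 0, 0], [0, 0, 0], 0.0],
  ],
)

```text
time_s: 11.85
tool_pos: [0.5059, 0.0653, 0.0948]
tool_rot: [-180.0, -0.2, -10.3]
force: [6.2, 0.2, -5.0]
grip_width: 0.0094
```

```bash
python3 run3.py 0.050|grep now; python3 look.py scene s9.png 270 150 130 130 4.5
```

```text
scene now rear 29 px 0.80 sd 0.33  -> own x err mm 2.50 (px/mm 0.32)
scene now front 29 px -0.09 sd 0.28  -> own x err mm -0.29 (px/mm 0.30)
scene now red 36 px -0.24 sd 0.13  -> own x err mm -0.75 (px/mm 0.32)
[0.50595344 0.06525505 0.09483726] [-179.95150214   -0.23553372  -10.2739607 ] [ 6.1191501   0.16188184 -5.32992045] 0.009600892674292903
```

>>> send_rows(
  steps=[
    [[0.001, 0, 0], [0, 0, 0], 0.0],
    [[0.001, 0, 0], [0, 0, 0], 0.01],
    [[0.001, 0, 0], [0, 0, 0], 0.03],
    [[0.001, 0, 0], [0, 0, 0], 0.04],
    [[0.001, 0, 0], [0, 0, 0], 0.05],
  ],
)

```text
time_s: 12.42
tool_pos: [0.5043, 0.065, 0.0947]
tool_rot: [180.0, 0.1, -10.2]
force: [-0.3, 0.1, 0.7]
grip_width: 0.0224
```

>>> send_rows(
  steps=[
    [[0.001, 0, -0.002], [0, 0, 0], 0.05],
    [[0.001, 0, -0.012], [0, 0, 0], 0.05],
    [[0.001, 0, -0.037], [0, 0, 0], 0.05],
    [[0.001, 0, -0.07], [0, 0, 0], 0.05],
    [[0.001, 0, -0.105], [0, 0, 0], 0.05],
  ],
)

```text
time_s: 12.83
tool_pos: [0.505, 0.0646, 0.201]
tool_rot: [179.9, 0.1, -10.3]
force: [1.4, 0.5, -0.2]
grip_width: 0.048
```

```bash
python3 run3.py 0.050|grep now; python3 look.py scene s10.png 250 90 150 170 3.5; python3 look.py top t10.png 240 120 130 140 4
```

```text
scene now rear 29 px 0.80 sd 0.34  -> own x err mm 2.51 (px/mm 0.32)
scene now front 30 px -0.08 sd 0.28  -> own x err mm -0.28 (px/mm 0.30)
scene now red 36 px -0.25 sd 0.13  -> own x err mm -0.78 (px/mm 0.32)
[0.50827019 0.06520491 0.2037078 ] [-179.79980908   -0.34454297  -10.26373102] [-0.61336716 -0.38154883 -0.47874081] 0.049392502893342814
[0.50678584 0.06505107 0.20146759] [-1.79901724e+02 -1.39823796e-01 -1.02542998e+01] [-0.09755021  0.82301353  0.04812652] 0.04969778886634315
```

View pics/s10.png

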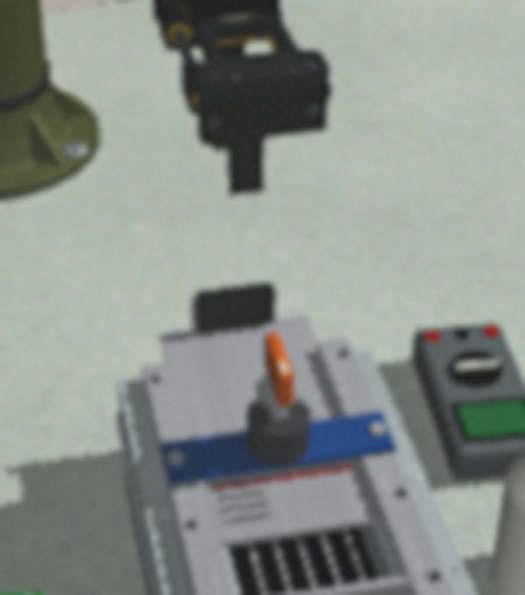

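View pics/t10.png

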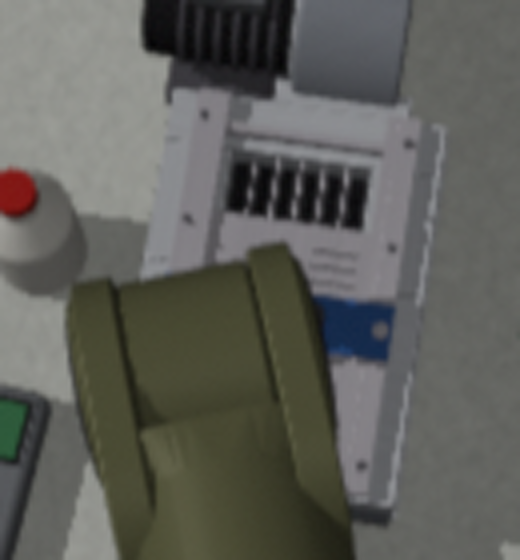

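```bash
cat > prof.py <<'E'
from fit3 import *
from scipy.ndimage import map_coordinates
from scipy.signal import find_peaks
p=np.array(json.load(open('fit2.json')))
def prof(n,px,c,ys,dp):
    x=np.arange(-.045,.09,.00025); a=px.astype(float)
    acc=[]
    for y in ys:
        q=proj(c,own2w(p,np.c_[x,np.full_like(x,y),np.full_like(x,.105)]),dp)
        acc.append(np.stack([map_coordinates(a[:,:,k],[q[:,1],q[:,0]],order=3) for k in range(3)],1))
    return x,np.mean(acc,0)
ct=env.read_camera('top'); cs=env.read_camera('scene')
T=cv2.imread('pics/top0.png')[:,:,::-1]; S=cv2.imread('pics/scene0.png')[:,:,::-1]
for lab,n,px,c,dp,ys in (('top0','top',T,ct,p[5:8],np.arange(-.036,-.022,.002)),('topnow','top',ct['pixels'],ct,p[5:8],np.arange(-.036,-.022,.002)),
   ('scene0','scene',S,cs,p[8:11],np.arange(-.036,-.022,.002)),('scenenow','scene',cs['pixels'],cs,p[8:11],np.arange(-.036,-.022,.002))):
    x,P=prof(n,px,c,ys,dp)
    G=P[:,1]; pk,_=find_peaks(-G,prominence=8); 
    rd=P[:,0]-P[:,1]; k=rd.argmax(); bl=P[:,2]-P[:,0]
    h=np.median(bl[(x<-.012)&(x>-.03)])/2; e=x[np.where(bl>h)[0]]
    print(lab,'dark mm',(x[pk]*1e3).round(1),'red %.1f (%.0f)'%(x[k]*1e3,rd[k]),'blue %.1f..%.1f'%(e.min()*1e3,e.max()*1e3))
E
python3 prof.py
```

```text
top0 dark mm [-23.   15.   25.   34.8  44.8  54.8  65.   85. ] red 34.8 (45) blue -35.2..0.3
topnow dark mm [-18.5   8.8  19.   28.8  53.3  70.5] red 41.3 (3) blue -30.7..1.8
scene0 dark mm [13.5 23.3 33.5 43.5 53.3 63.3 87. ] red 33.3 (46) blue -45.0..-10.5
scenenow dark mm [17.3 27.3 53.  75. ] red -3.2 (23) blue -45.0..-10.7
```

The slide stayed put after release. Reading the black lines in the top view puts it at about 49.0 mm and the scene view gives about 50.3 mm, so the mean is close to 49.7 mm against a target of 50. Next I'll move over the clamp with the jaws across the wing.

```bash
python3 plan.py "([.5068,.0651,.2015,-10.26],[.6424,.0372,.2035,79.73],3)"
```

```text
[[0.0092,0.0002,-0.0001],[0,0,-0.1047]]
[[0.0185,0.0004,-0.0003],[0,0,-0.2094]]
[[0.0277,0.0007,-0.0004],[0,0,-0.3141]]
[[0.0369,0.0009,-0.0005],[0,0,-0.4188]]
[[0.0461,0.0011,-0.0007],[0,0,-0.5235]]

[[0.0079,0.0048,-0.0001],[0,0,-0.1047]]
[[0.0158,0.0096,-0.0003],[0,0,-0.2094]]
[[0.0236,0.0144,-0.0004],[0,0,-0.3141]]
[[0.0315,0.0192,-0.0005],[0,0,-0.4188]]
[[0.0394,0.0240,-0.0007],[0,0,-0.5235]]

[[0.0044,0.0081,-0.0001],[0,0,-0.1047]]
[[0.0088,0.0162,-0.0003],[0,0,-0.2094]]
[[0.0133,0.0243,-0.0004],[0,0,-0.3141]]
[[0.0177,0.0324,-0.0005],[0,0,-0.4188]]
[[0.0221,0.0405,-0.0007],[0,0,-0.5235]]
```

>>> send_rows(
  steps=[
    [[0.0092, 0.0002, -0.003], [0, 0, -0.105], 0.06],
    [[0.0185, 0.0004, -0.005], [0, 0, -0.21], 0.06],
    [[0.0277, 0.0007, -0.005], [0, 0, -0.314], 0.06],
    [[0.0369, 0.0009, -0.005], [0, 0, -0.419], 0.06],
    [[0.0461, 0.0011, -0.005], [0, 0, -0.5235], 0.06],
  ],
)

```text
time_s: 13.55
tool_pos: [0.5505, 0.0554, 0.2032]
tool_rot: [-180.0, 0.2, 20.0]
force: [0.6, -0.3, 0.3]
grip_width: 0.0597
```

>>> send_rows(
  steps=[
    [[0.0079, 0.0048, 0], [0, 0, -0.105], 0.06],
    [[0.0158, 0.0096, 0], [0, 0, -0.21], 0.06],
    [[0.0236, 0.0144, 0], [0, 0, -0.314], 0.06],
    [[0.0315, 0.0192, 0], [0, 0, -0.419], 0.06],
    [[0.0394, 0.024, 0], [0, 0, -0.5235], 0.06],
  ],
)

```text
time_s: 13.97
tool_pos: [0.5957, 0.0461, 0.2029]
tool_rot: [-179.9, 0.2, 50.0]
force: [-0.1, 0.7, -0.0]
grip_width: 0.06
```

>>> send_rows(
  steps=[
    [[0.005, 0.009, 0], [0, 0, -0.11], 0.06],
    [[0.0105, 0.0185, 0], [0, 0, -0.22], 0.06],
    [[0.016, 0.029, 0], [0, 0, -0.33], 0.06],
    [[0.02, 0.036, 0], [0, 0, -0.43], 0.06],
    [[0.0221, 0.0405, 0], [0, 0, -0.5235], 0.06],
  ],
)

```text
time_s: 14.38
tool_pos: [0.6413, 0.0366, 0.2025]
tool_rot: [-179.8, 0.1, 80.0]
force: [-0.4, -0.3, 0.2]
grip_width: 0.0602
```

```bash
python3 look.py scene s11.png 250 90 150 170 3.5; python3 look.py top t11.png 240 120 130 140 4
python3 - <<'E'
from h import *
c=env.read_camera('scene'); t=env.get_obs()['tool_pos']; u=np.array([.178,.984,0])
print(proj(c,[t+[0,0,.032]+u*.03,t+[0,0,.032]-u*.03,[.6428,.0392,.192]]))
E
```

```text
[0.64172097 0.03624602 0.20246484] [-1.79851346e+02  1.09818553e-01  8.01912795e+01] [-0.02134952  0.19599937 -0.5220731 ] 0.06008410027053189
[0.64109475 0.03636762 0.20266957] [-1.79828659e+02  9.36008655e-02  7.96936847e+01] [-0.19565995 -0.27572779 -0.06941117] 0.06021314325120808
[[341.85664957 171.32091753]
 [313.12634942 175.08929934]
 [328.91655074 189.94802102]]
```

View pics/s11.png

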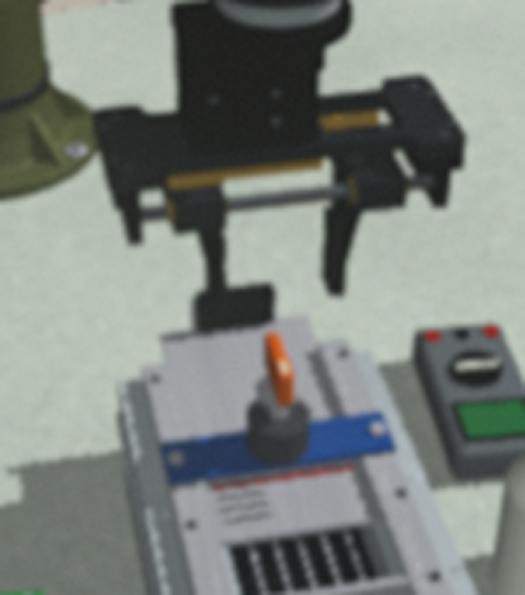

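View pics/t11.png

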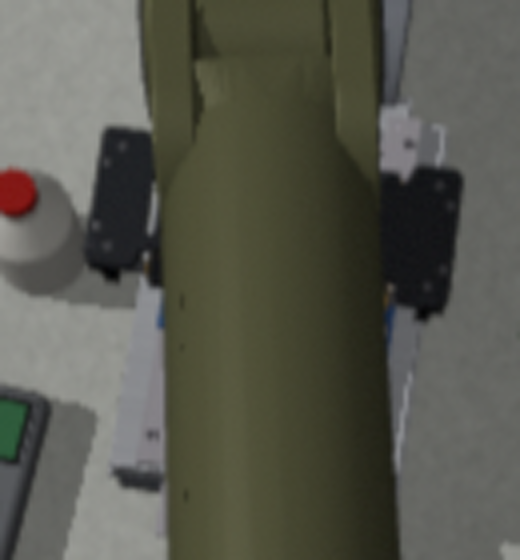

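>>> send_rows(
  steps=[
    [[0.001, 0.0012, 0.01], [0, 0, 0], 0.06],
    [[0.001, 0.0012, 0.02], [0, 0, 0], 0.06],
    [[0.001, 0.0012, 0.03], [0, 0, 0], 0.06],
    [[0.001, 0.0012, 0.038], [0, 0, 0], 0.05],
    [[0.001, 0.0012, 0.042], [0, 0, 0], 0.045],
  ],
)

```text
time_s: 14.95
tool_pos: [0.6416, 0.038, 0.1604]
tool_rot: [-179.8, 0.0, 79.7]
force: [0.1, -0.5, -0.2]
grip_width: 0.0532
```

```bash
python3 look.py scene s12.png 290 140 80 80 7;  python3 - <<'E'
from h import *
c=env.read_camera('scene'); t=env.get_obs()['tool_pos']; u=np.array([.178,.984,0]); w=env.get_obs()['grip_width']/2
q=proj(c,[t+[0,0,.032]+u*w,t+[0,0,.032]-u*w,[.6428,.0392,.192]]); print((q-[290,140])*7,w)
E
```

```text
[0.64157074 0.03787812 0.16031143] [-1.79818685e+02  5.51182928e-02  7.97166261e+01] [ 0.09156412 -0.24159727 -0.42796393] 0.050050151885814506
[[345.41632444 334.96286581]
 [188.77167643 356.5299512 ]
 [272.41585515 349.63614713]] 0.024113905619972426
```

View pics/s12.png

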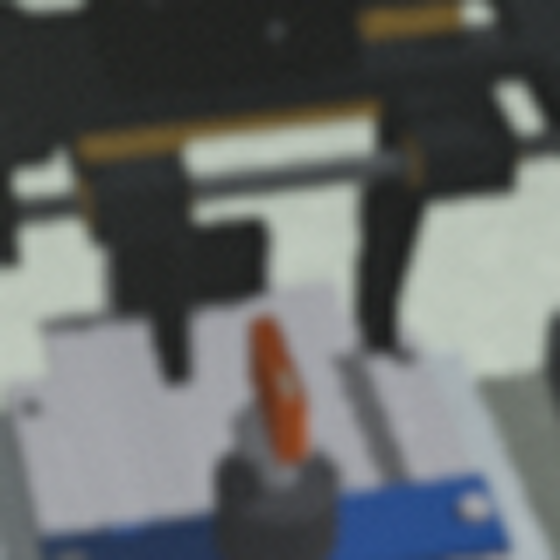

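>>> send_rows(
  steps=[
    [[-0.001, 0, 0.005], [0, 0, 0], 0.045],
    [[-0.001, 0, 0.01], [0, 0, 0], 0.045],
    [[-0.001, 0, 0.015], [0, 0, 0], 0.045],
    [[-0.001, 0, 0.019], [0, 0, 0], 0.045],
    [[-0.001, 0, 0.021], [0, 0, 0], 0.04],
  ],
)

```text
time_s: 15.47
tool_pos: [0.6424, 0.0368, 0.1409]
tool_rot: [-179.9, 0.0, 79.7]
force: [-0.7, 0.3, -0.4]
grip_width: 0.0432
```

```bash
python3 look.py scene s13.png 290 140 80 80 7
```

```text
[0.64226932 0.03680897 0.14075121] [-1.79932060e+02  1.90989071e-02  7.97279325e+01] [ 0.04828157 -0.28402135  0.14031114] 0.041538494914570866
```

View pics/s13.png

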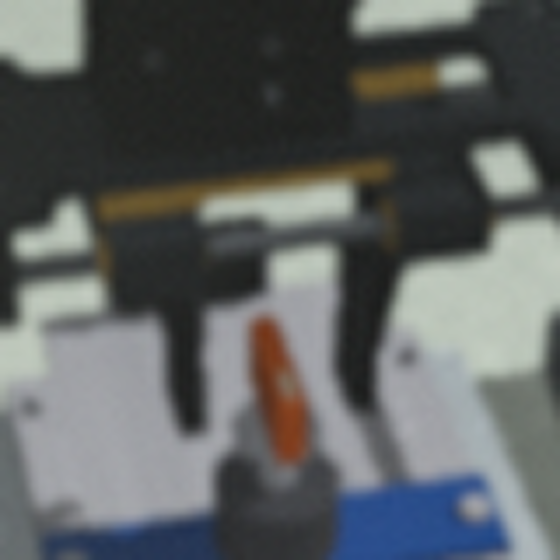

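>>> send_rows(
  steps=[
    [[0, 0, 0.002], [0, 0, 0], 0.035],
    [[0, 0, 0.004], [0, 0, 0], 0.03],
    [[0, 0, 0.004], [0, 0, 0], 0.02],
    [[0, 0, 0.004], [0, 0, 0], 0.01],
    [[0, 0, 0.004], [0, 0, 0], 0.005],
  ],
  grip_force=8,
)

```text
time_s: 15.93
tool_pos: [0.6429, 0.0368, 0.138]
tool_rot: [180.0, -0.0, 79.7]
force: [0.1, 0.3, -0.3]
grip_width: 0.018
```

>>> send_rows(
  steps=[
    [[0, 0, 0], [0, 0, 0], 0.0],
    [[0, 0, 0], [0, 0, 0], 0.0],
    [[0, 0, 0], [0, 0, 0], 0.0],
    [[0, 0, 0], [0, 0, 0], 0.0],
    [[0, 0, 0], [0, 0, 0], 0.0],
  ],
  grip_force=8,
)

```text
time_s: 16.35
tool_pos: [0.6431, 0.0383, 0.138]
tool_rot: [180.0, -0.1, 79.8]
force: [1.7, 3.9, -0.1]
grip_width: 0.01
```

```bash
python3 look.py scene s14.png 290 140 80 80 7; python3 -c "
from h import *
o=env.get_obs();print(o['wrist_torque'])"
```

```text
[0.64313568 0.03831607 0.13801665] [ 1.79965092e+02 -1.04634903e-01  7.97883214e+01] [ 1.62006771  6.00560908 -0.41128778] 0.009970885293883064
[ 1.19866045 -0.35006342 -0.08314391]
```

View pics/s14.png

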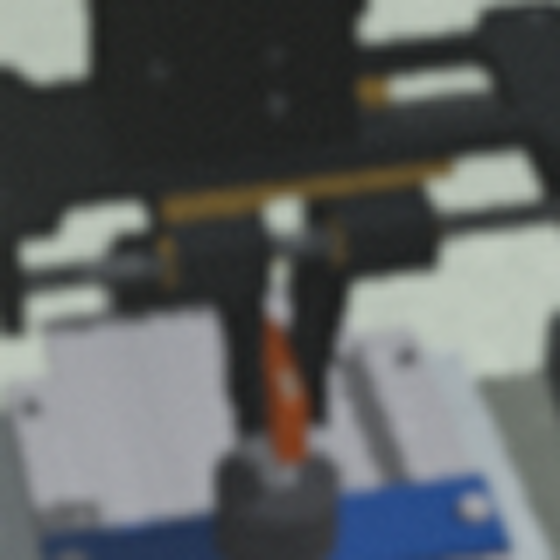

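>>> send_rows(
  steps=[
    [[0.001, 0, 0], [0, 0, 0], 0.0],
    [[0.002, 0, 0], [0, 0, 0], 0.0],
    [[0.0022, 0, 0.001], [0, 0, 0], 0.0],
    [[0.0022, 0, 0.002], [0, 0, 0], 0.0],
    [[0.0022, 0, 0.003], [0, 0, 0], 0.0],
  ],
  grip_force=8,
)

```text
time_s: 16.82
tool_pos: [0.6433, 0.0384, 0.1353]
tool_rot: [180.0, 0.0, 79.7]
force: [-0.7, 2.9, 5.2]
grip_width: 0.0098
```

>>> send_rows(
  steps=[
    [[0, 0, 0.001], [0, 0, 0], 0.0],
    [[0, 0, 0.002], [0, 0, 0], 0.0],
    [[0, 0, 0.003], [0, 0, 0], 0.0],
    [[0, 0, 0.003], [0, 0, 0], 0.0],
    [[0, 0, 0.003], [0, 0, 0], 0.0],
  ],
  grip_force=8,
)

```text
time_s: 17.23
tool_pos: [0.6433, 0.0385, 0.1329]
tool_rot: [180.0, -0.0, 79.7]
force: [-1.5, 2.1, 6.2]
grip_width: 0.0098
```

>>> send_rows(
  steps=[
    [[0.0003, 0, 0.001], [0, 0, 0], 0.0],
    [[0.0003, 0, 0.002], [0, 0, 0], 0.0],
    [[0.0003, 0, 0.003], [0, 0, 0], 0.0],
    [[0.0003, 0, 0.003], [0, 0, 0], 0.0],
    [[0.0003, 0, 0.003], [0, 0, 0], 0.0],
  ],
  grip_force=8,
)

```text
time_s: 17.65
tool_pos: [0.6436, 0.0385, 0.1306]
tool_rot: [179.9, -0.0, 79.7]
force: [-2.4, 1.4, 9.9]
grip_width: 0.0096
```

>>> send_rows(
  steps=[
    [[0, 0, 0.001], [0, 0, 0], 0.0],
    [[0, 0, 0.002], [0, 0, 0], 0.0],
    [[0, 0, 0.003], [0, 0, 0], 0.0],
    [[0, 0, 0.003], [0, 0, 0], 0.0],
    [[0, 0, 0.003], [0, 0, 0], 0.0],
  ],
  grip_force=8,
)

```text
time_s: 18.07
tool_pos: [0.6443, 0.0383, 0.128]
tool_rot: [179.8, -0.0, 79.7]
force: [-1.1, 1.3, 10.3]
grip_width: 0.0096
```

>>> send_rows(
  steps=[
    [[0, -0.001, 0.001], [0, 0, 0], 0.0],
    [[0, -0.001, 0.002], [0, 0, 0], 0.0],
    [[0, -0.001, 0.003], [0, 0, 0], 0.0],
    [[0, -0.001, 0.003], [0, 0, 0], 0.0],
    [[0, -0.001, 0.003], [0, 0, 0], 0.0],
  ],
  grip_force=8,
)

```text
time_s: 18.48
tool_pos: [0.6443, 0.0383, 0.1256]
tool_rot: [179.7, -0.0, 79.7]
force: [0.3, 1.3, 10.8]
grip_width: 0.0098
```

```bash
python3 look.py scene s15.png 290 140 80 80 7
```

```text
[0.64435874 0.03830722 0.12563592] [ 1.79696373e+02 -3.27970302e-02  7.96773996e+01] [ 0.21324651  0.85161354 11.04260885] 0.010118090679658005
```

View pics/s15.png

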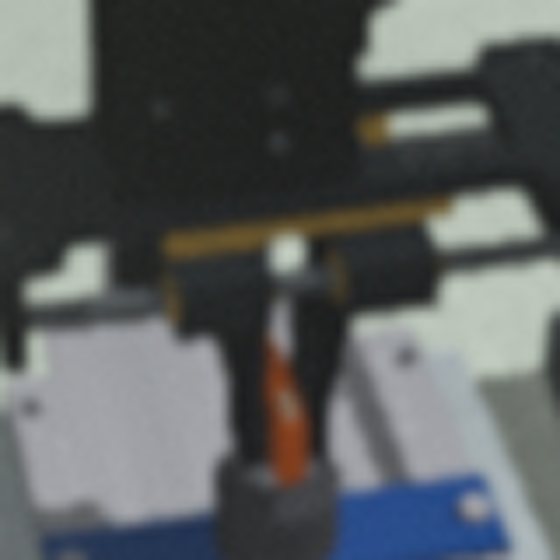

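>>> send_rows(
  steps=[
    [[0, 0, 0.001], [0, 0, 0], 0.0],
    [[0, 0, 0.002], [0, 0, 0], 0.0],
    [[0, 0, 0.002], [0, 0, 0], 0.0],
    [[0, 0, 0.002], [0, 0, 0], 0.0],
    [[0, 0, 0.002], [0, 0, 0], 0.0],
  ],
  grip_force=8,
)

```text
time_s: 18.95
tool_pos: [0.6444, 0.0384, 0.1241]
tool_rot: [179.7, -0.0, 79.7]
force: [-0.2, 1.0, 12.5]
grip_width: 0.0103
```

>>> send_rows(
  steps=[
    [[0, 0, 0.001], [0, 0, 0], 0.0],
    [[0, 0, 0.002], [0, 0, 0], 0.0],
    [[0, 0, 0.002], [0, 0, 0], 0.0],
    [[0, 0, 0.002], [0, 0, 0], 0.0],
    [[0, 0, 0.002], [0, 0, 0], 0.0],
  ],
  grip_force=8,
)

```text
time_s: 19.37
tool_pos: [0.6444, 0.0383, 0.1231]
tool_rot: [179.7, -0.1, 79.7]
force: [-2.6, 0.6, 16.2]
grip_width: 0.0103
```

>>> send_rows(
  steps=[
    [[0, 0, 0.001], [0, 0, 0], 0.0],
    [[0, 0, 0.002], [0, 0, 0], 0.0],
    [[0, 0, 0.002], [0, 0, 0], 0.0],
    [[0, 0, 0.002], [0, 0, 0], 0.0],
    [[0, 0, 0.002], [0, 0, 0], 0.0],
  ],
  grip_force=8,
)

```text
time_s: 19.78
tool_pos: [0.6446, 0.0384, 0.123]
tool_rot: [179.6, -0.1, 79.7]
force: [-5.2, 1.0, 24.1]
grip_width: 0.0101
```

The head stopped at a reported z of 0.123 while the force kept climbing (16 to 24 N), so it has bottomed. Now I'll turn it clockwise gently.

>>> send_rows(
  steps=[
    [[0, 0, 0], [0, 0, 0.0], 0.0],
    [[0, 0, 0], [0, 0, 0.05], 0.0],
    [[0, 0, 0], [0, 0, 0.1], 0.0],
    [[0, 0, 0], [0, 0, 0.16], 0.0],
    [[0, 0, 0], [0, 0, 0.22], 0.0],
  ],
  grip_force=20,
)

```text
time_s: 20.2
tool_pos: [0.6445, 0.038, 0.1229]
tool_rot: [179.7, -0.2, 66.9]
force: [-6.3, -0.3, 25.2]
grip_width: 0.0101
```

```bash
python3 -c "
from h import *
o=env.get_obs();print(o['tool_pos'],o['tool_rot'],o['force'],o['wrist_torque'])"
```

```text
[0.64451785 0.03804952 0.12292856] [ 1.79672650e+02 -1.61923058e-01  6.69050925e+01] [-6.25745567 -0.29642542 25.16501637] [-0.14416976  1.5058743   0.04088447]
```

>>> send_rows(
  steps=[
    [[0, -0.0003, 0], [0, 0, 0.08], 0.0],
    [[-0.0002, -0.0006, 0], [0, 0, 0.16], 0.0],
    [[-0.0004, -0.0009, 0], [0, 0, 0.24], 0.0],
    [[-0.0004, -0.0009, 0], [0, 0, 0.32], 0.0],
    [[-0.0004, -0.0009, 0], [0, 0, 0.4], 0.0],
  ],
  grip_force=20,
)

```text
time_s: 20.62
tool_pos: [0.6442, 0.0376, 0.123]
tool_rot: [179.7, -0.3, 43.9]
force: [-4.3, 0.5, 24.0]
grip_width: 0.0097
```

```bash
python3 look.py scene s16.png 290 140 80 80 7;python3 -c "
from h import *
o=env.get_obs();print(o['force'],o['wrist_torque'])"
```

```text
[0.64415246 0.03758822 0.12295773] [179.69313301  -0.302721    43.68549266] [-5.65436247 -0.32233925 25.43618684] 0.009626408230089832
[-5.65436247 -0.32233925 25.43618684] [-0.19930635  1.27121544 -0.03358004]
```

View pics/s16.png

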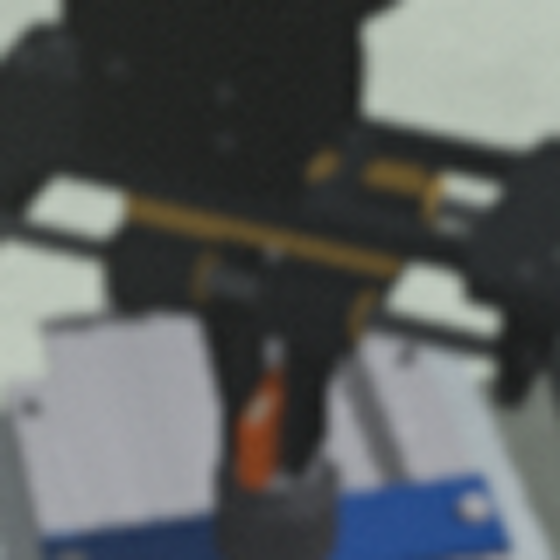

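>>> send_rows(
  steps=[
    [[0, 0, 0], [0, 0, 0.09], 0.0],
    [[0, 0, 0], [0, 0, 0.18], 0.0],
    [[0, 0, 0], [0, 0, 0.27], 0.0],
    [[0, 0, 0], [0, 0, 0.37], 0.0],
    [[0, 0, 0], [0, 0, 0.46], 0.0],
  ],
  grip_force=20,
)

```text
time_s: 21.08
tool_pos: [0.6437, 0.0373, 0.123]
tool_rot: [179.9, -0.3, 17.5]
force: [-6.9, -0.6, 25.7]
grip_width: 0.0097
```

>>> send_rows(
  steps=[
    [[0, 0, 0], [0, 0, 0.09], 0.0],
    [[0, 0, 0], [0, 0, 0.18], 0.0],
    [[0, 0, 0], [0, 0, 0.27], 0.0],
    [[0, 0, 0], [0, 0, 0.36], 0.0],
    [[0, 0, 0], [0, 0, 0.45], 0.0],
  ],
  grip_force=20,
)

```text
time_s: 21.5
tool_pos: [0.6431, 0.0373, 0.1229]
tool_rot: [-180.0, -0.3, -8.3]
force: [-6.5, -0.2, 26.9]
grip_width: 0.0096
```

```bash
python3 look.py scene s17.png 290 140 80 80 7;python3 -c "
from h import *
o=env.get_obs();print(o['force'],o['wrist_torque'])"
```

```text
[0.64308008 0.03727541 0.12289564] [-179.96467403   -0.27862268   -8.52379217] [-6.25820042 -0.18603344 28.21959095] 0.009724330283676788
[-6.25820042 -0.18603344 28.21959095] [-0.17801606  1.74968043  0.0275715 ]
```

View pics/s17.png

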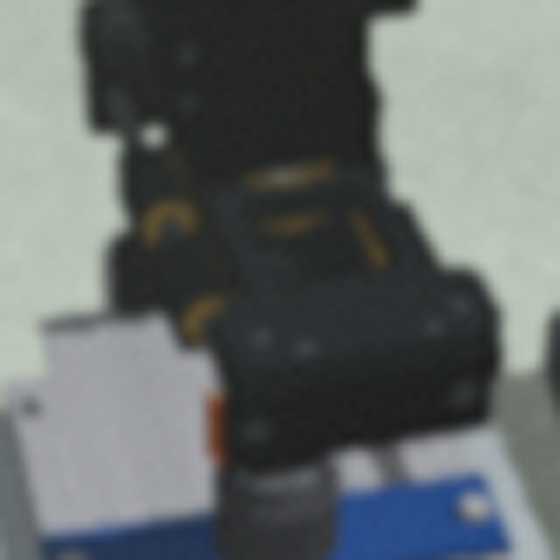

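>>> send_rows(
  steps=[
    [[0, 0, 0], [0, 0, 0.02], 0.0],
    [[0, 0, 0], [0, 0, 0.03], 0.0],
    [[0, 0, -0.0015], [0, 0, 0.03], 0.0],
    [[0, 0, -0.003], [0, 0, 0.03], 0.0],
    [[0, 0, -0.0045], [0, 0, 0.03], 0.0],
  ],
  grip_force=5,
)

```text
time_s: 21.97
tool_pos: [0.6429, 0.0374, 0.1246]
tool_rot: [180.0, -0.3, -9.7]
force: [-1.3, -0.4, 13.1]
grip_width: 0.0099
```

>>> send_rows(
  steps=[
    [[0, 0, -0.0015], [0, 0, 0], 0.0],
    [[0, 0, -0.003], [0, 0, 0], 0.0],
    [[0, 0, -0.0045], [0, 0, 0], 0.0],
    [[0, 0, -0.005], [0, 0, 0], 0.0],
    [[0, 0, -0.005], [0, 0, 0], 0.0],
  ],
  grip_force=3,
)

```text
time_s: 22.38
tool_pos: [0.6428, 0.0374, 0.1282]
tool_rot: [179.9, -0.2, -9.7]
force: [1.2, -0.3, 7.6]
grip_width: 0.0101
```

>>> send_rows(
  steps=[
    [[0, 0, -0.001], [0, 0, 0], 0.0],
    [[0, 0, -0.0015], [0, 0, 0], 0.0],
    [[0, 0, -0.0015], [0, 0, 0], 0.01],
    [[0, 0, -0.0015], [0, 0, 0], 0.02],
    [[0, 0, -0.0015], [0, 0, 0], 0.03],
  ],
  grip_force=3,
)

```text
time_s: 22.8
tool_pos: [0.6407, 0.0383, 0.1283]
tool_rot: [179.9, 0.1, -9.7]
force: [-2.3, -0.1, 7.5]
grip_width: 0.0173
```

>>> send_rows(
  steps=[
    [[0, 0, 0], [0, 0, 0], 0.045],
    [[0, 0, 0], [0, 0, 0], 0.045],
    [[0, 0, 0], [0, 0, 0], 0.045],
    [[0, 0, 0], [0, 0, 0], 0.045],
    [[0, 0, 0], [0, 0, 0], 0.045],
  ],
)

```text
time_s: 23.22
tool_pos: [0.6397, 0.0396, 0.1266]
tool_rot: [180.0, 0.2, -9.6]
force: [0.5, -0.5, 0.3]
grip_width: 0.0429
```

>>> send_rows(
  steps=[
    [[0, 0, -0.008], [0, 0, 0], 0.05],
    [[0, 0, -0.02], [0, 0, 0], 0.05],
    [[0, 0, -0.05], [0, 0, 0], 0.05],
    [[0, 0, -0.085], [0, 0, 0], 0.05],
    [[0, 0, -0.11], [0, 0, 0], 0.05],
  ],
)

```text
time_s: 23.63
tool_pos: [0.6418, 0.0392, 0.2415]
tool_rot: [-180.0, -0.1, -9.7]
force: [1.0, -0.3, -0.0]
grip_width: 0.0497
```

```bash
python3 look.py scene s18.png 270 140 130 130 4.5; python3 prof.py
```

```text
[0.64436749 0.03913759 0.24680925] [-179.80612736   -0.57646383   -9.65887567] [1.25205833 0.15348165 3.48920266] 0.04992808896431567
top0 dark mm [-23.   15.   25.   34.8  44.8  54.8  65.   85. ] red 34.8 (45) blue -35.2..0.3Traceback (most recent call last):
  File "prof.py", line 20, in <module>
    print(lab,'dark mm',(x[pk]*1e3).round(1),'red %.1f (%.0f)'%(x[k]*1e3,rd[k]),'blue %.1f..%.1f'%(e.min()*1e3,e.max()*1e3))
                                                                                                   ~~~~~^^
    return umr_minimum(a, axis, None, out, keepdims, initial, where)
ValueError: zero-size array to reduction operation minimum which has no identity
```

View pics/s18.png

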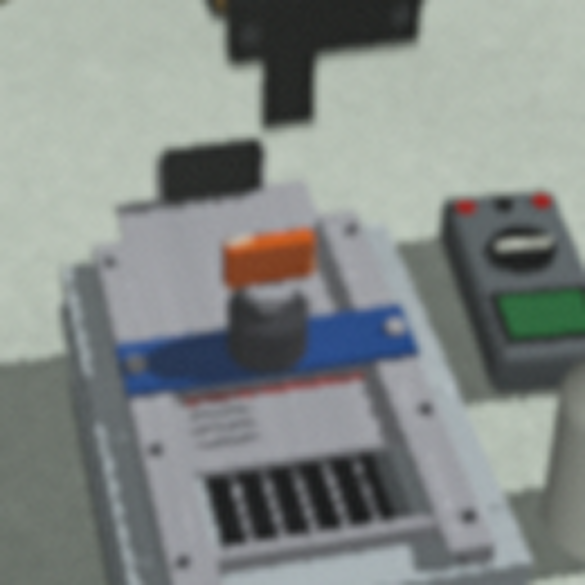

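>>> send_rows(
  steps=[
    [[-0.015, -0.014, 0], [0, 0, 0], 0.05],
    [[-0.036, -0.033, 0], [0, 0, 0], 0.05],
    [[-0.057, -0.052, 0], [0, 0, 0], 0.05],
    [[-0.078, -0.071, 0], [0, 0, 0], 0.05],
    [[-0.1, -0.09, 0], [0, 0, 0], 0.05],
  ],
)

```text
time_s: 24.2
tool_pos: [0.5562, 0.1456, 0.2368]
tool_rot: [179.9, 0.1, -9.7]
force: [0.5, 0.8, 0.5]
grip_width: 0.0499
```

>>> send_rows(
  steps=[
    [[-0.022, -0.02, 0], [0, 0, 0], 0.05],
    [[-0.044, -0.04, 0], [0, 0, 0], 0.05],
    [[-0.066, -0.06, 0], [0, 0, 0], 0.05],
    [[-0.088, -0.08, 0], [0, 0, 0], 0.05],
    [[-0.105, -0.098, 0], [0, 0, 0], 0.05],
  ],
)

```text
time_s: 24.62
tool_pos: [0.4682, 0.2606, 0.237]
tool_rot: [180.0, 0.1, -9.6]
force: [-0.3, -0.5, -0.6]
grip_width: 0.0502
```

```bash
sed -i "s/e.min()\*1e3,e.max()\*1e3/e.min()*1e3 if len(e) else 0,e.max()*1e3 if len(e) else 0/" prof.py; python3 prof.py; python3 look.py scene s19.png 270 140 130 130 4.5; python3 look.py top t19.png 240 120 130 140 4
python3 - <<'E'
from fit3 import *
p=np.array(json.load(open('fit2.json')))
c=env.read_camera('scene');t=env.read_camera('top')
for z in (.192,.188,.184,.180):
    X=[(-.015,.022,z),(-.015,-.022,z),(-.025,.022,z),(-.025,-.022,z)]
    print(z,((proj(c,own2w(p,X),p[8:11])-[270,140])*4.5).round(0).tolist(),((proj(t,own2w(p,X),p[5:8])-[240,120])*4).round(0).tolist())
E
```

```text
top0 dark mm [-23.   15.   25.   34.8  44.8  54.8  65.   85. ] red 34.8 (45) blue -35.2..0.3
topnow dark mm [-12.5   9.   19.   28.8  53.   70.5] red 41.0 (3) blue -35.2..0.0
scene0 dark mm [13.5 23.3 33.5 43.5 53.3 63.3 87. ] red 33.3 (46) blue -45.0..-10.5
scenenow dark mm [17.3 27.3 53.  85.8] red -3.2 (23) blue -45.0..-10.7
[0.46857362 0.26120774 0.2369281 ] [ 1.79947236e+02  9.16886943e-02 -9.35438356e+00] [ 1.2965846  -0.34177796  0.70862257] 0.050359410275017655
[0.46992017 0.25926265 0.23710805] [ 1.79918513e+02  3.81340851e-02 -9.54993386e+00] [ 0.84231297 -0.34576195 -0.40823068] 0.050131219389750105
0.192 [[316.0, 228.0], [223.0, 241.0], [310.0, 215.0], [219.0, 227.0]] [[237.0, 273.0], [311.0, 283.0], [234.0, 289.0], [308.0, 299.0]]
0.188 [[315.0, 234.0], [223.0, 247.0], [310.0, 221.0], [219.0, 234.0]] [[237.0, 274.0], [311.0, 285.0], [234.0, 291.0], [308.0, 301.0]]
0.184 [[315.0, 241.0], [223.0, 254.0], [310.0, 228.0], [219.0, 241.0]] [[237.0, 276.0], [311.0, 286.0], [235.0, 292.0], [308.0, 302.0]]
0.18 [[315.0, 248.0], [224.0, 260.0], [310.0, 235.0], [219.0, 247.0]] [[237.0, 278.0], [311.0, 288.0], [235.0, 294.0], [308.0, 304.0]]
```

View pics/s19.png

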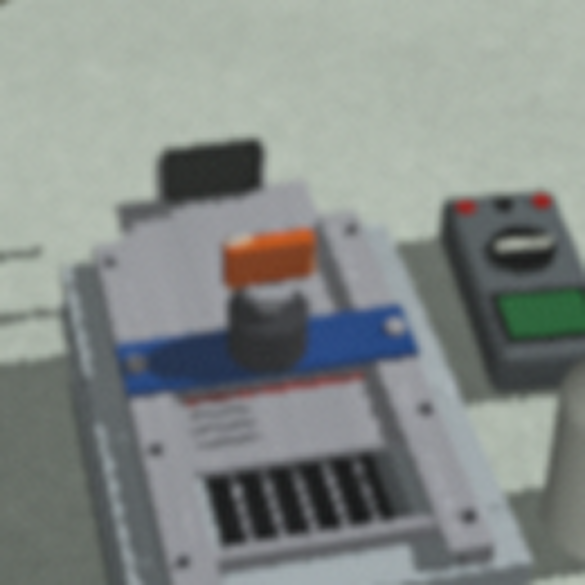

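View pics/t19.png

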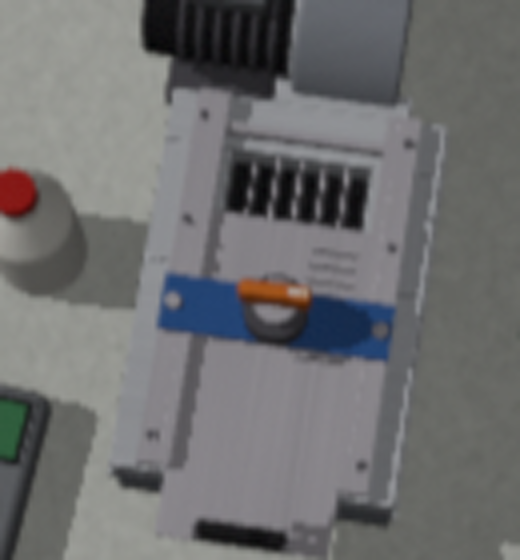

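Run:
```python
from h import *
c=shot('top','topfinal.png')
```

```text
(no output)
```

View pics/topfinal.png

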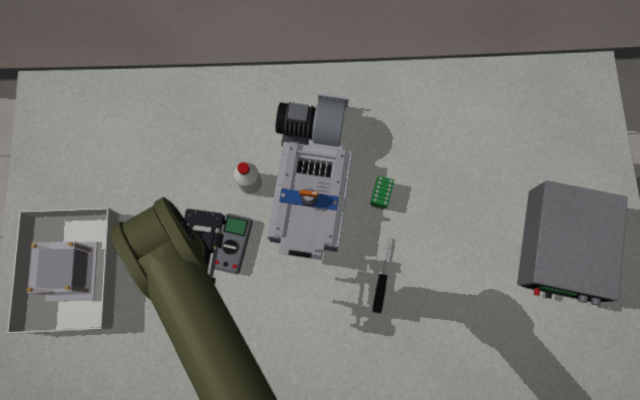

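The final top view shows the bottle (245,173), multimeter (233,243), terminal block (382,192) and screwdriver (383,277) where they started. The wing lies across the slide at (309,196), and the arm is clear. I'm handing in.

Run:
```python
from cell import env
print(env.sign_off(), env.get_obs()['time_s'])
```

```text
the job is handed in; nothing more can be done
the job is handed in; nothing more can be done
```

The slide is pulled open to about 50 mm and locked there with the clamp. I let go, moved the arm clear and handed the job in at about 25 s on the robot's clock.

- **Slide position:** the two cameras disagree slightly. The scene camera gives about 50.3 mm open and the top camera about 49.0 mm, against a target of 50.0 mm, so the line is level with the strap edge to within roughly 1 mm. Locking the clamp did not move it.
- **Clamp:** I pressed until the head stopped moving, with the force rising from 16 to 24 N at an unchanged height. Only then did I turn it clockwise, by about 89° at the gripper, with almost no twisting resistance. After letting go, the wing lies across the slide (about 87° in the top view) and sits about 6 mm below its released height, as a caught clamp should. I judged the catch from the pictures only and did not test it by trying to turn it back.
- **What went wrong:** the first grasp closed on nothing because the real fingertips sit about 32 mm higher than the reported height. The pictures suggested this. I confirmed it by touching the top of the grip with the closed fingers, at about 22 N, and corrected for it from then on.
- **Surroundings:** the last top picture shows the bottle, multimeter, screwdriver and terminal block where they started.

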